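Set the feeder's gate with a depth gauge, load it and run the relay modules through

TASK

Get the relay feeder ready and run one batch: first push the flat gauge blade into the slot at the front right of the feeder until the line across the blade is level with the slot's mouth, so that it shoves the gate open to the set depth, no farther, then draw it out and lay it back in its tray. Next drop every relay module lying on the desk into the magazine while the turret still closes it, and only then turn the turret until its largest opening stands under the magazine and all modules have fallen into the bin. Finally turn the turret closed again, back to about where it stood, and leave the other things on the desk alone.

Things in the scene. Friction and masses are not known exactly. Their poses are not given: they have to be found in the camera images.
- feeder: Grey metal feeder, fixed. Its frame: origin on the desk under the middle of the magazine; z up, x into the machine (away from its front), y to its left. Front face at x -0.050. Sheet-metal magazine tube above, turret disc (radius 94 mm, z 0.112 to 0.120) under it, steel gate under the disc, bin at the bottom. Nothing of it is higher than 0.225 m.
- magazine_mouth (a point): Middle of the magazine's open flared mouth, 0.224 m high (feeder x 0, y 0); axes as the feeder's. The mouth is about 82 mm (x) by 62 mm (y); the tube below it, from z 0.210 down to the turret at 0.120, is 62 mm (x) by 40 mm (y) inside.
- bin (a point): Middle of the bin's floor, 5 mm above the desk, below the magazine; axes as the feeder's. Inside the bin is 120 mm (x) by 89 mm (y), with walls up to the gate (z 0.100) and a sight gap in front.
- slot (a point): Middle of the mouth of the gauge slot in the feeder's front face (feeder x -0.050, y -0.058, z 0.1045); axes as the feeder's, +x is the way in. A level channel, 36 mm wide, 9 mm high (z 0.100 to 0.109). The gate's steel push arm (32 x 8 mm) waits in it, 5 mm behind the mouth at the start.
- gate (a joint): Slide of the gate along feeder +x, m: 0 = closed as found, grows as the blade pushes its arm in. About 4 N of friction; it stays where it is left and nothing pulls it back. With the blade in to its line it reads 0.055. Travel ends at 0.075. Closed, it holds the modules even if the turret is open.
- turret_post (a point): Grip point on the turret's upright round black post (16 mm across, standing free from z 0.120 to 0.205): on its axis, 10 mm below its top. The post stands at the rim, 112 mm from the turret's axis, and moves with it on a level circle.
- turret_axis (a point): Centre of the turret disc's top, on its vertical axis of rotation (feeder x 0, y 0.060).
- turret (a joint): Turn of the turret, rad, clockwise from above positive. At 0 its largest opening (68 x 46 mm) is squarely under the magazine and the post is straight in front of the axis; at v the post is at feeder x -0.112 cos v, y 0.060 + 0.112 sin v. Starts closed at 1.15 to 1.55; stops at -0.25 and 1.75. Friction 0.08 N m; stays where left. The two smaller openings pass no module.
- gauge: Loose depth gauge, 0.1 kg: flat steel blade 160 x 30 x 4 mm with an upright black grip near its rear (56 mm along the blade, 12 mm thick, 2 to 52 mm above the underside). Origin under the grip's middle on the underside; x along the blade to its tip at 0.135 (rear end -0.025), z up. Dark depth line across it at x 0.075, 60 mm from the tip. Starts flat in its tray.
- gauge_tip (a point): Middle of the gauge blade's tip edge, half way through its thickness; axes as the gauge's.
- gauge_tray: Fixed shallow grey tray, 200 x 100 mm outside (x, y), walls 4 mm thick and 14 mm high, floor 4 mm thick. Origin under its centre, x along its length.
- relay_0: Black relay module with one white end, a block 53 mm (x) by 30 mm (y) by 19 mm high, 0.05 kg; origin at the centre of its underside, z up when it lies as it started. Two to four such modules lie flat on the desk; the others are absent. In the magazine they may lie in any way that fits.
- relay_1: Black relay module with one white end, a block 53 mm (x) by 30 mm (y) by 19 mm high, 0.05 kg; origin at the centre of its underside, z up when it lies as it started. Two to four such modules lie flat on the desk; the others are absent. In the magazine they may lie in any way that fits.
- relay_2: Black relay module with one white end, a block 53 mm (x) by 30 mm (y) by 19 mm high, 0.05 kg; origin at the centre of its underside, z up when it lies as it started. Two to four such modules lie flat on the desk; the others are absent. In the magazine they may lie in any way that fits.
- relay_3: Black relay module with one white end, a block 53 mm (x) by 30 mm (y) by 19 mm high, 0.05 kg; origin at the centre of its underside, z up when it lies as it started. Two to four such modules lie flat on the desk; the others are absent. In the magazine they may lie in any way that fits.
- timer: White lab timer, 68 x 62 x 18 mm, lying on the desk right of the feeder's front: a bystander.
- flange: Grey steel flange, 70 mm across, 28 mm high, far on the desk near the middle: a bystander.
- syringe_1: Plastic syringe, 136 mm long, far on the desk to the left of the middle: a bystander.
Things that resemble listed ones, but are neither listed nor needed, are in the scene too. Leave any turquoise look-alike of the relay_2 alone.

How it is judged:
By the outcome, as a careful person would: the job done as asked, in the order asked, and still so for the second after the job is handed in, with the robot touching nothing.
Of relay_0, relay_1, relay_2, relay_3 only 2 to 4 are there at a start; the rules pass over those that are not, and their reading is None.
At some moment in a run one of relay_0, relay_1, relay_2, relay_3 may be knocked a few centimetres aside while the robot is not near it.
Once in a run the grip may slacken for a moment while it holds something.
It also fails if it takes over 210 s, if anything falls off the work surface, if the arm or the gripper's body presses on something with over 40 N, if the wrist force passes 120 N, or if a joint passes its speed limit or range.

ROBOT

A 6-joint arm with a two-finger parallel gripper is mounted at the origin on a cart in front of the work surface, level with it; the furniture and walls round the work are solid. World frame = base frame: x ahead of the robot, y to its left, z up, the work surface at z = 0. Lengths are in mm, angles in rad, forces in N, time in s.
With the tool pointing down it reaches from about 400 to 925 mm from the base axis. Payload 12.5 kg.
Tool frame: the origin (TCP) lies on the mounting face of the last link; the fingertips stand 190 mm ahead of it and the grasp point (between the pads) lies 171 mm ahead of it (env.tcp_to_tips is the distance from the TCP to the fingertips, in mm); x points along the fingers, y is the direction in which the jaws open and shut, and the axes are right-handed (so a half turn about x gives the same grasp; the last joint's range is limited). The gripper opens to 95 mm and grips with 3 to 60 N. Pads are 20 mm wide; open, the fingers measure 119 mm over their backs; the gripper's body (75 mm by 180 mm) begins 59 mm behind the grasp point.
Start: joints at [-1.207, 0.491, 1.559, -0, 1.092, -0.106], TCP at [282.961, -557.277, 404.761] pointing down, gripper open.
Joint ranges: [-3.1, 3.1], [-0.84, 2.19], [0.05, 2.79], [-1.13, 4.28], [0.06, 2.93], [-2.69, 2.69]. Speed limits (rad/s): [2.22, 2.22, 2.79, 3.14, 3.14, 3.14].

INTERFACE

Orientations are given as [roll, pitch, yaw] about the fixed x, y, z axes, in that order (R = Rz(yaw) Ry(pitch) Rx(roll)).
In Python, from cell import monitor, cams, job, env gives the robot as it stands. The module is installed in compiled form; this text tells all that it offers.
- The arm moves only by the tool apply_moves, never from a script. Its argument "series" is a list of rows, each a list of 3 entries, a list of its own where there are three numbers: the closure, from -1 (fully open) to 1 (shut), so that 0 is half open, then the shift along the tool's x, y, z in cm, then the turn about the tool's x in rad. A call has 1 to 20 rows; each row is the pose to reach, as a shift and turn from the pose commanded when the call began, along the tool's axes at that moment; what a row does not reach only later rows make up. A row lasts 1/8 s, in which the tool goes at most 62.5 mm and 10.7 degrees, less where a joint would pass 70% of its speed; a pose out of reach is approached as far as the arm can. A call with a gripper value outside its range is refused whole. The fingers move at their own pace and stop on an object; the grip force is fixed at half the most. Time passes only in rows, so rows that repeat a pose let the fingers close. It gives the time, the measured TCP pose, the force and the opening at its end, in the units of the state.
- monitor.state(): the state, without advancing time (a new reading comes with each control period).
- cams.read_camera(name): name is "side" or "top"; returns a dict with "image" (384x512x3 uint8, red, green, blue), "fx", "fy", "cx", "cy" (pixels), "position" and "orientation" of the camera in the world. Camera axes: x right, y down, z forward; pixel columns grow to the right and rows downward; lengths in mm; the calibration is good to about 2 mm. A picture is of the moment at which its call begins. There is no depth.
- job.job_done(): hands the job in, once; it reports no verdict.
The state is a dict: "t": time; "joints": joint angles; "qvel": joint speeds; "tau": joint torques, N m; "eef_pos": TCP position; "tcp_rot": TCP orientation; "ft_force": force on the tool from outside, world axes, zero at the start; "moment": the same for the moment, N m; "opening": opening from 0.0 (shut) to 1.0 (fully open).
Only numpy, scipy, OpenCV 4.12 (cv2) and the standard library are available. Lean on these libraries where they do the work, as an engineer would, in place of code of your own. Each camera call takes 0.05 s, during which the arm holds its last target. There are 200 camera calls.

## Working session

There is one attempt and no reset: what is moved stays moved. The work goes in short steps, Python scripts to look and compute and a tool call to move; the robot and the scene stay as the last step left them, time stands still between calls to the robot, and variables do not carry over. Pictures are saved under pics/ and viewed, about 12 in all and at most 16, crops included, and the job is handed in when it is done.

Besides the shell and the picture viewer there is one more tool, called after "Call:" as name(argument=value, ...), one argument or row to a line, values as JSON. apply_moves: Moves the arm, as the interface text tells. Its arguments: {"type":"object","properties":{"series":{"type":"array"}},"required":["series"]}

```bash
mkdir -p pics; cat > h.py <<'E'
import numpy as np,cv2
from scipy.spatial.transform import Rotation as R
from cell import monitor,cams,job,env
def cam(n,name=None):
    c=cams.read_camera(n)
    if name: cv2.imwrite('pics/'+name+'.png',c['image'][:,:,::-1])
    return c
def rot(o):
    o=np.array(o,float)
    return o if o.shape==(3,3) else R.from_euler('xyz',o).as_matrix() if o.size==3 else R.from_quat(o).as_matrix()
def ray(c,u,v,z):
    d=rot(c['orientation'])@np.array([(u-c['cx'])/c['fx'],(v-c['cy'])/c['fy'],1]);p=np.array(c['position'],float)
    return p+d*(z-p[2])/d[2]
def proj(c,P):
    q=(np.atleast_2d(P)-np.array(c['position']))@rot(c['orientation'])
    return np.c_[q[:,0]/q[:,2]*c['fx']+c['cx'],q[:,1]/q[:,2]*c['fy']+c['cy']]
E
python3 - <<'E'
from h import *
for n in('top','side'):
    c=cam(n,n+'0'); print({k:c[k] for k in c if k!='image'})
print(monitor.state(),env.tcp_to_tips)
E
```

```text
{'fx': 432.10238303635697, 'fy': 432.10238303635697, 'cx': 252.5096122691092, 'cy': 190.9126840909693, 'position': array([ 398.61755575,   13.18989539, 1568.13197688]), 'orientation': array([-3.00775516, -0.01130779, -1.5980431 ])}
{'fx': 374.6454341645606, 'fy': 374.6454341645606, 'cx': 254.93931728637966, 'cy': 193.40355616546475, 'position': array([ -4.94485526, 829.20182579, 919.52639376]), 'orientation': array([-2.21120888,  0.02328555, -2.53727843])}
{'t': 0.1, 'joints': array([-1.20659353e+00,  4.91481440e-01,  1.55938802e+00,  1.65482880e-05,
        1.09170847e+00, -1.05610417e-01]), 'qvel': array([ 0.00012708, -0.00160449,  0.00013816,  0.00072192, -0.00153045,
        0.00029499]), 'tau': array([ 3.16513520e-03, -6.13625193e+01, -2.58606255e+01,  6.94206543e-02,
        4.70120204e-02, -7.16178579e-05]), 'eef_pos': array([ 282.95435097, -557.24624853,  404.23134487]), 'tcp_rot': array([-1.69130255,  1.56981093,  1.92009568]), 'ft_force': array([ 0.11190759, -0.23366403, -0.54052108]), 'moment': array([0.03015754, 0.00796922, 0.06843645]), 'opening': 1.0007227785049448} 190.1
```

View pics/top0.png

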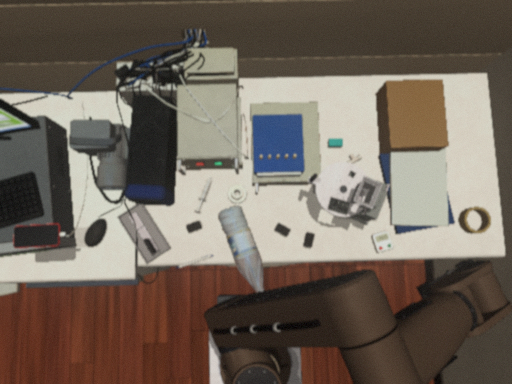

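View pics/side0.png

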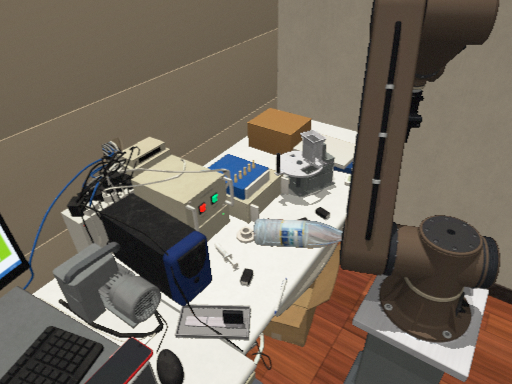

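```bash
python3 - <<'E'
import cv2,numpy as np
a=cv2.imread('pics/top0.png')
f=cv2.resize(a[145:255,265:400],None,fx=5.6,fy=5.6,interpolation=cv2.INTER_CUBIC);cv2.imwrite('pics/f.png',f[:600])
g=cv2.resize(a[195:275,110:250],None,fx=5.6,fy=5.6,interpolation=cv2.INTER_CUBIC);cv2.imwrite('pics/g.png',g)
E
```

```text
(no output)
```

View pics/f.png

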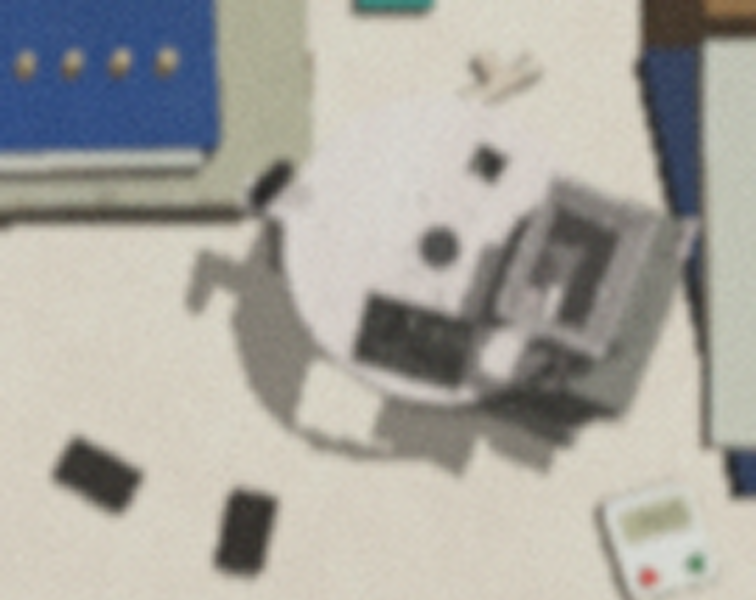

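View pics/g.png

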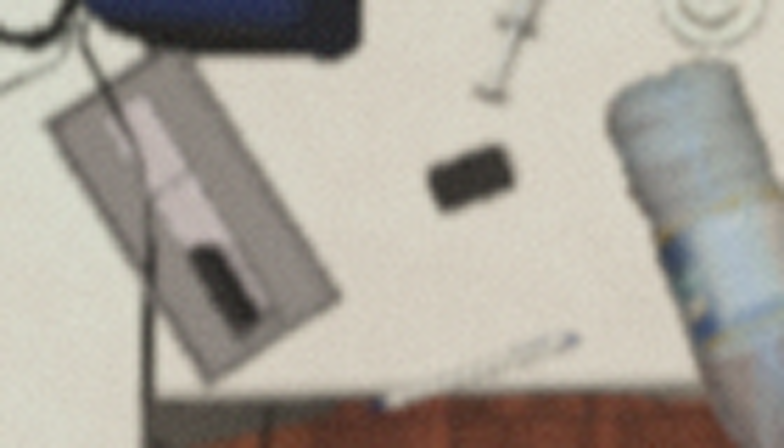

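```bash
cat > fit.py <<'E'
from h import *
from scipy.optimize import least_squares
def model(p,v):
    c,s=np.cos(p[2]),np.sin(p[2])
    T=lambda P:np.c_[np.atleast_2d(P)[:,:2]@np.array([[c,s],[-s,c]])+p[:2],np.atleast_2d(P)[:,2]]
    return T
mouth=np.array([[41,31,224],[41,-31,224],[-41,-31,224],[-41,31,224.]])
def post(v,z): return np.array([[-112*np.cos(v),60+112*np.sin(v),z]])
E
python3 - <<'E'
from fit import *
ct=cam('top');cs=cam('side')
S=lambda u,v,ox,oy:(u/5.6+ox,v/5.6+oy)
F=lambda u,v:np.array(S(u,v,265,145))
obs=[F(438,247)]+[F(560,180),F(665,218),F(600,355),F(497,312)]+[F(284,168),F(256,203)]
def pts(p):
    T=model(p,0);return np.r_[T([[0,60,122]]),T(mouth),T(post(p[3],205)),T(post(p[3],120))]
r=least_squares(lambda p:(proj(ct,pts(p))-obs).ravel(),[570,-290,-.4,1.3],x_scale=[100,100,1,1]);p=r.x
print('feeder',p,'\n',r.fun.reshape(-1,2).round(2))
T=model(p,0);a=np.linspace(0,6.28,60)
disc=T(np.c_[94*np.cos(a),60+94*np.sin(a),0*a+120])
front=T([[-50,-76,0],[-50,-76,109],[-50,-40,109],[-50,-40,100]])
out=[]
for c,(x0,y0,w,h),sc in((ct,(265,145,135,110),5.5),(cs,(255,120,110,110),5.5)):
    im=cv2.resize(c['image'][y0:y0+h,x0:x0+w,::-1],None,fx=sc,fy=sc,interpolation=cv2.INTER_CUBIC)
    for P,cl in((disc,(0,0,255)),(T(mouth),(0,255,0)),(front,(255,0,0)),(np.r_[T(post(p[3],205)),T(post(p[3],120))],(255,0,255))):
        q=((proj(c,P)-[x0-.0,y0])*sc).astype(np.int32); cv2.polylines(im,[q],len(P)==4 and P is not front,cl,1)
    out.append(im[:600,:])
w=np.hstack([out[0],out[1]]);w=cv2.resize(w,(800,int(w.shape[0]*800/w.shape[1])));cv2.imwrite('pics/ov.png',w)
# relays
g=ct['image'].max(2)
for u,v in((194,227),(283,230),(309,240)):
    m=np.zeros_like(g);m[v-12:v+13,u-12:u+13]=(g[v-12:v+13,u-12:u+13]<115)
    n,l,st,ce=cv2.connectedComponentsWithStats(m);k=1+st[1:,4].argmax()
    q=np.argwhere(l==k)[:,::-1].astype(np.float32)
    W=np.array([ray(ct,*x,19)[:2] for x in q],np.float32);print('relay',cv2.minAreaRect(W),len(q))
G=lambda u,v:np.array(S(u,v,110,195))
tr=np.array([ray(ct,*G(*x),14) for x in((48,123),(185,55),(340,298),(210,382))]);print('tray',tr.round(0),tr.mean(0))
print('gripbot',[ray(ct,*G(*x),z).round(0) for x,z in(((195,250),56),((240,330),56),((172,188),8),((147,100),8))])
E
```

```text
feeder [ 5.64785207e+02 -3.71305517e+02 -4.58807554e-01  1.41080456e+00] 
 [[ 0.5  -0.09]
 [-0.67 -0.42]
 [-1.35  0.94]
 [ 0.3  -0.02]
 [ 0.5  -0.59]
 [-0.15  1.1 ]
 [ 0.95 -0.96]]
relay ((484.46258544921875, 204.4369354248047), (27.71247673034668, 49.3873405456543), 19.114402770996094) 107
relay ((465.2751159667969, -111.19918823242188), (48.10914993286133, 28.459447860717773), 58.71063995361328) 109
relay ((426.371826171875, -204.60494995117188), (28.660877227783203, 49.79404067993164), 76.1681137084961) 112
tray [[525. 473.  14.]
 [567. 386.  14.]
 [409. 286.  14.]
 [359. 369.  14.]] [465.06068046 378.39862324  14.        ]
gripbot [array([441., 369.,  56.]), array([391., 341.,  56.]), array([482., 395.,   8.]), array([539., 411.,   8.])]
```

View pics/ov.png

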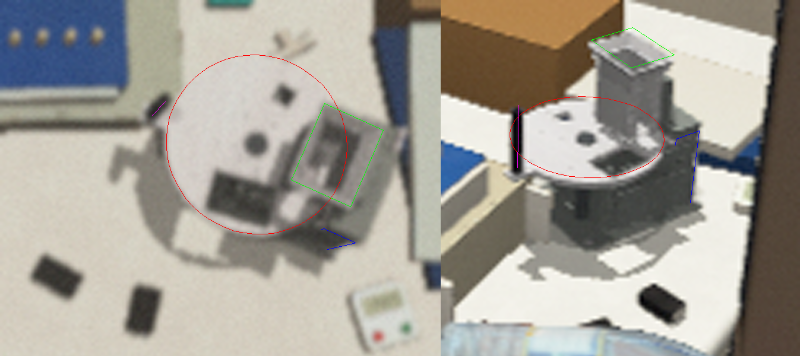

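```bash
python3 - <<'E'
from h import *
a=np.mean([cams.read_camera('side')['image'].astype(float) for _ in range(6)],0).astype(np.uint8)[:,:,::-1]
b=np.mean([cams.read_camera('top')['image'].astype(float) for _ in range(6)],0).astype(np.uint8)[:,:,::-1]
cv2.imwrite('pics/sm.png',a);cv2.imwrite('pics/tm.png',b)
f=lambda a,x,y,w,h,s:cv2.resize(a[y:y+h,x:x+w],None,fx=s,fy=s,interpolation=cv2.INTER_CUBIC)
A=f(a,265,125,85,75,9);B=f(b,305,150,85,75,9)
cv2.imwrite('pics/A.png',A[:600]);cv2.imwrite('pics/B.png',B[:600])
E
```

```text
(no output)
```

View pics/A.png

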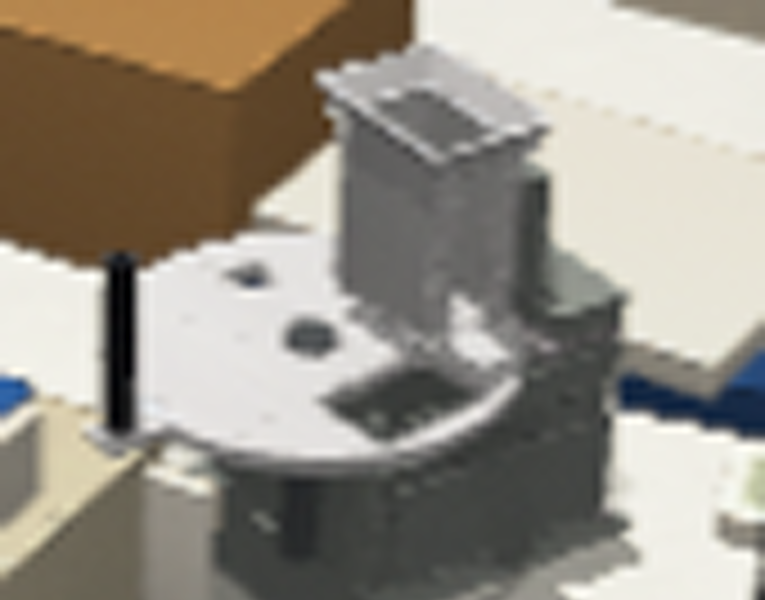

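View pics/B.png

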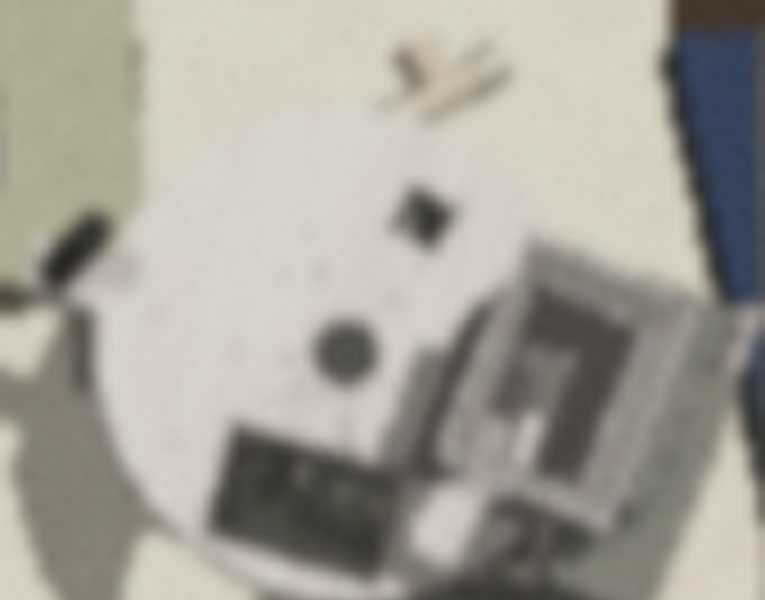

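```bash
cat > fit2.py <<'E'
from fit import *
ct=cam('top');cs=cam('side')
A=lambda *x:(np.array(x,float)+.5)/9-.5+[265,125]
B=lambda *x:(np.array(x,float)+.5)/9-.5+[305,150]
# order: mouth(++),(+-),(--),(-+); hub; post top; post bottom; opening 4
oT=B((537,238),(700,305),(605,525),(445,462),(346,350),(93,224),(53,275),(232,425),(410,472),(375,580),(210,525))
oS=A((318,77),(428,47),(548,130),(440,165),(313,337),(120,258),(120,428),(320,403),(405,367),(490,395),(385,440))
def op(v):
    q=np.array([[34,23],[34,-23],[-34,-23],[-34,23.]])+[0,-60]
    c,s=np.cos(-v),np.sin(-v); q=q@np.array([[c,s],[-s,c]]); return np.c_[q+[0,60],0*q[:,0]+120]
def pts(p):
    T=model(p,0);m=mouth*[p[4],p[4],1];return np.r_[T(m),T([[0,60,122]]),T(post(p[3],205)),T(post(p[3],120)),T(op(p[3]))]
def sides(P): # match opening/mouth corners by nearest to avoid label errors
    pass
def res(p):
    P=pts(p);r=[]
    for c,o,d in((ct,oT,p[5:7]),(cs,oS,p[7:9])):
        q=proj(c,P)+d
        qq=q.copy()
        for sl in(slice(0,4),slice(7,11)):
            D=np.linalg.norm(q[sl][:,None]-o[sl][None],axis=2)
            from scipy.optimize import linear_sum_assignment as L
            i,j=L(D);oo=o[sl][j];r.append(q[sl]-oo)
        r.append(q[4:7]-o[4:7])
    return np.r_[np.vstack(r).ravel(),p[5:9]/1.0*1.5]
r=least_squares(res,[565,-371,-.459,1.41,1.05,0,0,0,0],x_scale=[100,100,1,1,1,1,1,1,1],loss='soft_l1');p=r.x
if __name__=='__main__':
    print(p.round(3));print(res(p)[:-4].reshape(-1,2).round(1).tolist())
    T=model(p,0);print('mag',T([[0,0,224]]),'slot',T([[-50,-58,104.5]]),'post',T(post(p[3],195)),'yaw',p[2])
    np.save('feeder.npy',p)
E
python3 fit2.py
```

```text
[ 5.67144e+02 -3.69095e+02 -4.47000e-01  1.43100e+00  1.01700e+00
  1.72000e-01 -4.20000e-02 -1.18000e-01  9.88000e-01]
[[-0.7, -0.3], [-0.4, 0.4], [0.3, -0.1], [-0.5, -1.2], [-0.1, -0.2], [0.4, 0.8], [-0.8, 1.3], [0.2, -0.6], [0.1, 0.0], [0.1, 0.8], [0.7, -0.6], [0.0, 0.3], [0.7, -0.3], [0.4, -1.2], [-0.8, -0.8], [1.9, -1.9], [0.8, -0.2], [-0.1, 1.0], [-1.1, 0.0], [-0.5, 0.1], [-0.0, 0.1], [-0.3, 0.3]]
mag [[ 567.14438366 -369.09522465  224.        ]] slot [[ 496.98262041 -399.77627706  104.5       ]] post [[ 627.01209741 -208.2550264   195.        ]] yaw -0.4471028564395185
```

```bash
cat >> h.py <<'E'
def tool():
    s=monitor.state();return np.array(s['eef_pos']),R.from_euler('xyz',s['tcp_rot']).as_matrix(),s
def plan(wps):
    "wps: (x,y,z of grasp point, a=world angle of jaw axis or None)"
    P,M,s=tool();a0=np.arctan2(M[1,1],M[0,1]);g0=P+171*M[:,0]
    print('now grasp',g0.round(1),'a',round(a0,3),'tilt',(M[:,0]).round(4),'j',np.round(s['joints'],2),'open',round(s['opening'],3),'F',np.round(s['ft_force'],1),'t',round(s['t'],2))
    for x,y,z,a in wps:
        a=a0 if a is None else a
        th=-((a-a0+np.pi/2)%np.pi-np.pi/2)
        # shift is of TCP; tool axis (x) unchanged by turn
        d=M.T@(np.array([x,y,z])-g0)/10
        print((x,y,z,round(a,3)),'shift',d.round(2),'turn',round(th,3),'alt',round(th-np.sign(th)*np.pi,3))
def frame(x,y,yaw):
    c,s=np.cos(yaw),np.sin(yaw)
    return lambda P:np.c_[np.atleast_2d(P)[:,:2]@np.array([[c,s],[-s,c]])+[x,y],np.atleast_2d(P)[:,2]]
E
cat > ovg.py <<'E'
from h import *
import sys
x,y,yaw,tx,ty,tyaw=map(float,sys.argv[1:7]);name=sys.argv[7]
box=lambda a,b,c,d,z:np.array([[a,c,z],[b,c,z],[b,d,z],[a,d,z]])
G=frame(x,y,yaw);T=frame(tx,ty,tyaw);o=[]
for n,f,(x0,y0,w,h),D in(('top','tm',(112,198,66,75),(.17,-.04)),('side','sm',(170,298,88,46),(-.1,1))):
    c=cam(n);a=cv2.imread(f'pics/{f}.png');s=min(400/w,600/h)*(1 if n=='top' else 1)
    im=cv2.resize(a[y0:y0+h,x0:x0+w],None,fx=s,fy=s,interpolation=cv2.INTER_CUBIC)
    for P,cl in((G(box(-28,28,-6,6,56)),(0,255,0)),(G(box(-25,135,-15,15,8)),(0,0,255)),(T(box(-100,100,-50,50,14)),(255,255,0)),(G([[75,-15,8],[75,15,8]]),(255,0,0))):
        q=((proj(c,P)+D-[x0,y0]+.5)*s-.5).astype(np.int32);cv2.polylines(im,[q],True,cl,1)
    o.append(cv2.copyMakeBorder(im,0,max(0,600-im.shape[0]),0,max(0,400-im.shape[1]),cv2.BORDER_CONSTANT)[:600,:400])
cv2.imwrite(f'pics/{name}.png',np.hstack(o))
E
python3 ovg.py 416 352 .55 464 379 .555 ovg1
python3 - <<'E'
from h import *
plan([(283,-557,330,None),(520,-100,330,None),(416,352,180,.55+np.pi/2)])
E
```

```text
now grasp [ 283.  -557.3  233.8] a -1.101 tilt [ 0.e+00 -1.e-04 -1.e+00] j [-1.21  0.49  1.56 -0.    1.09 -0.11] open 1.001 F [-1.2 -0.3  0.4] t 1.0
(283, -557, 330, np.float64(-1.101)) shift [-9.62 -0.02 -0.02] turn -0.0 alt -0.0
(520, -100, 330, np.float64(-1.101)) shift [ -9.63 -30.04 -41.84] turn -0.0 alt -0.0
(416, 352, 180, 2.121) shift [  5.37 -75.05 -53.03] turn -0.08 alt 3.061
```

View pics/ovg1.png

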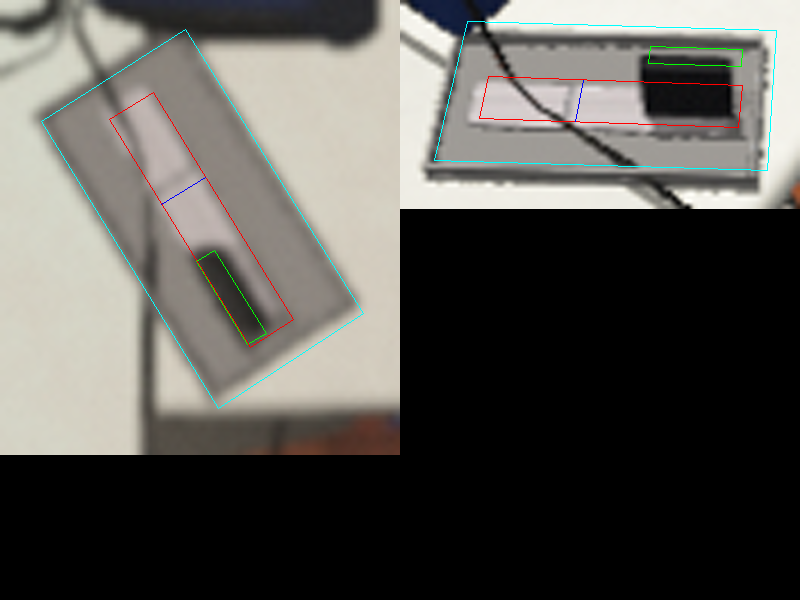

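Call:
apply_moves(
  series=[
    [-1, [-6, 0, 0], 0],
    [-1, [-9.6, 0, 0], 0],
    [-1, [-9.6, -30, -42], 0],
    [-1, [-9.6, -30, -42], 0],
    [-1, [-9.6, -30, -42], 0],
    [-1, [-9.6, -30, -42], 0],
    [-1, [-9.6, -30, -42], 0],
    [-1, [-9.6, -30, -42], 0],
    [-1, [-9.6, -30, -42], 0],
    [-1, [-9.6, -30, -42], 0],
    [-1, [-9.6, -30, -42], 0],
    [-1, [5, -75.5, -53.5], -0.08],
    [-1, [5, -75.5, -53.5], -0.08],
    [-1, [5, -75.5, -53.5], -0.08],
    [-1, [5, -75.5, -53.5], -0.08],
    [-1, [5, -75.5, -53.5], -0.08],
    [-1, [5, -75.5, -53.5], -0.08],
    [-1, [5, -75.5, -53.5], -0.08],
    [-1, [5, -75.5, -53.5], -0.08],
    [-1, [5, -75.5, -53.5], -0.08],
  ],
)

```text
t: 3.5
eef_pos: [417.5, 360.1, 353.4]
tcp_rot: [0.065, 1.569, -2.523]
ft_force: [0.4, -0.4, 1.1]
opening: 0.999
```

```bash
python3 - <<'E'
from h import *
plan([(418,358,36,.55+np.pi/2)])
c=cam('side');t=cam('top')
f=lambda a,x,y,w,h,s:cv2.resize(a[y:y+h,x:x+w,::-1],None,fx=s,fy=s,interpolation=cv2.INTER_CUBIC)
cv2.imwrite('pics/c1.png',np.hstack([f(c['image'],165,250,100,100,4),f(t['image'],105,190,100,100,4)]))
E
```

```text
now grasp [417.2 359.9 182.4] a -1.018 tilt [-0.0015 -0.0011 -1.    ] j [ 0.59  0.45  1.8  -0.    0.9   1.61] open 0.999 F [ 0.4 -0.4  1.1] t 3.5
(418, 358, 36, 2.121) shift [1.464e+01 2.000e-01 1.000e-02] turn 0.003 alt -3.138
```

View pics/c1.png

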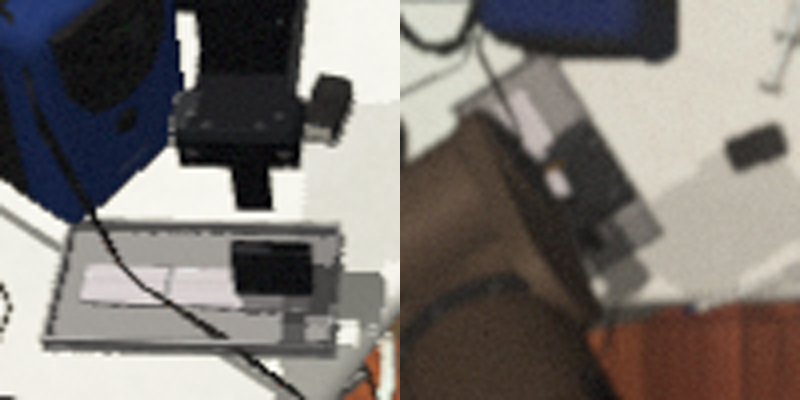

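```bash
python3 - <<'E'
from h import *
c=cam('side')
for z in(163,56,6): print(((proj(c,[[417.5,359,z]])+[-.1,1]-[165,250]+.5)*4-.5).round(0))
E
```

```text
[[262. 145.]]
[[272. 248.]]
[[276. 292.]]
```

Call:
apply_moves(
  series=[
    [-1, [6, 0.1, 0], 0],
    [-1, [11, 0.1, 0], 0],
    [-1, [14, 0.1, 0], 0],
    [-1, [14.5, 0.1, 0], 0],
    [-1, [14.5, 0.1, 0], 0],
    [1, [14.5, 0.1, 0], 0],
    [1, [14.5, 0.1, 0], 0],
    [1, [14.5, 0.1, 0], 0],
    [1, [14.5, 0.1, 0], 0],
    [1, [14.5, 0.1, 0], 0],
    [1, [14.5, 0.1, 0], 0],
    [1, [14.5, 0.1, 0], 0],
    [1, [14.5, 0.1, 0], 0],
  ],
)

```text
t: 5.28
eef_pos: [418.7, 357.3, 209.7]
tcp_rot: [0.526, 1.571, -2.066]
ft_force: [-0.6, -0.6, -0.7]
opening: 0.212
```

```bash
python3 - <<'E'
from h import *
plan([])
E
```

```text
now grasp [418.7 357.2  38.7] a -1.021 tilt [-1.e-04 -1.e-04 -1.e+00] j [ 0.59  0.66  1.91 -0.    0.57  1.61] open 0.212 F [-0.6 -0.6 -0.7] t 5.28
```

Call:
apply_moves(
  series=[
    [1, [0, 0, 0], 0],
    [1, [0, 0, 0], 0],
    [1, [0, 0, 0], 0],
    [1, [0, 0, 0], 0],
    [1, [0, 0, 0], 0],
    [1, [0, 0, 0], 0],
  ],
)

```text
t: 6.02
eef_pos: [418.7, 357.3, 209.7]
tcp_rot: [0.874, 1.571, -1.718]
ft_force: [-0.3, 0.3, -0.6]
opening: 0.125
```

```bash
python3 - <<'E'
from h import *
plan([])
E
```

```text
now grasp [418.7 357.2  38.7] a -1.021 tilt [-0.e+00 -1.e-04 -1.e+00] j [ 0.59  0.66  1.91 -0.    0.57  1.61] open 0.125 F [-0.3  0.3 -0.6] t 6.03
```

Call:
apply_moves(
  series=[
    [1, [-1, 0, 0], 0],
    [1, [-2, 0, 0], 0],
    [1, [-3, 0, 0], 0],
    [1, [-4, 0, 0], 0],
    [1, [-5, 0, 0], 0],
    [1, [-5, 0, 0], 0],
  ],
)

```text
t: 6.78
eef_pos: [418.8, 357.3, 260.6]
tcp_rot: [3.109, 1.569, 0.517]
ft_force: [0.4, -0.8, -0.8]
opening: 0.128
```

```bash
python3 - <<'E'
from h import *
p=np.load('feeder.npy');F=frame(*p[:3])
c=cam('side');f=lambda a,x,y,w,h,s:cv2.resize(a[y:y+h,x:x+w,::-1],None,fx=s,fy=s,interpolation=cv2.INTER_CUBIC)
cv2.imwrite('pics/c2.png',f(c['image'],165,230,110,110,5))
g=F([[-225,-58,0]])[0]
plan([(480,30,270,None),(g[0],g[1],250,p[2]-np.pi/2),(g[0],g[1],137.2,p[2]-np.pi/2)])
E
```

```text
now grasp [418.8 357.3  89. ] a -1.021 tilt [ 6.e-04  3.e-04 -1.e+00] j [ 0.59  0.58  1.88 -0.    0.68  1.61] open 0.128 F [-0.6  0.1 -1.8] t 6.83
(480, 30, 270, np.float64(-1.021)) shift [-18.1   31.11  11.87] turn -0.0 alt -0.0
(np.float64(339.18451153580185), np.float64(-324.1141541925528), 250, np.float64(-2.018)) shift [-16.12  53.94  42.38] turn 0.997 alt -2.145
(np.float64(339.18451153580185), np.float64(-324.1141541925528), 137.2, np.float64(-2.018)) shift [-4.84 53.94 42.39] turn 0.997 alt -2.145
```

View pics/c2.png

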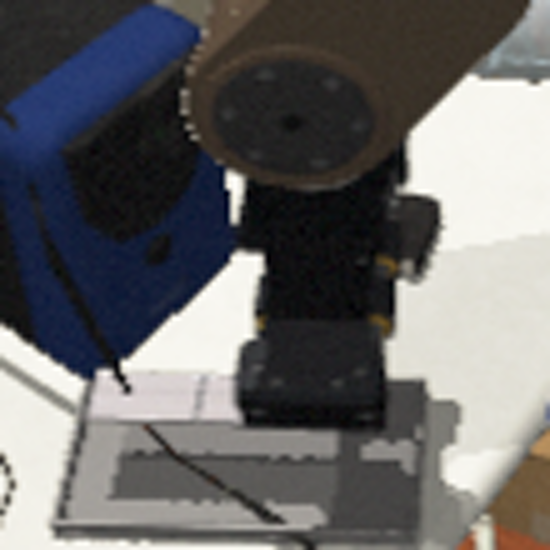

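Call:
apply_moves(
  series=[
    [1, [-6, 0, 0], 0],
    [1, [-12, 0, 0], 0],
    [1, [-18, 31, 12], 0],
    [1, [-18, 31, 12], 0],
    [1, [-18, 31, 12], 0],
    [1, [-18, 31, 12], 0],
    [1, [-18, 31, 12], 0.3],
    [1, [-18, 31, 12], 0.5],
    [1, [-16, 54, 42.4], 1],
    [1, [-16, 54, 42.4], 1],
    [1, [-16, 54, 42.4], 1],
    [1, [-16, 54, 42.4], 1],
    [1, [-16, 54, 42.4], 1],
    [1, [-16, 54, 42.4], 1],
    [1, [-16, 54, 42.4], 1],
    [1, [-16, 54, 42.4], 1],
    [1, [-10, 54, 42.4], 1],
    [1, [-5, 54, 42.4], 1],
    [1, [-4.9, 54, 42.4], 1],
    [1, [-4.9, 54, 42.4], 1],
  ],
)

```text
t: 9.32
eef_pos: [340.2, -324.3, 310.2]
tcp_rot: [2.712, 1.569, -0.878]
ft_force: [0.1, -0.1, -1.4]
opening: 0.122
```

```bash
cat > look.py <<'E'
from h import *
import sys
p=np.load('feeder.npy');F=frame(*p[:3]);ox=float(sys.argv[2]) if len(sys.argv)>2 else 0
P,M,s=tool();g=P+171*M[:,0];a=np.arctan2(M[1,1],M[0,1]);G=frame(g[0],g[1],a+np.pi/2);zu=g[2]-34.7
c=cam('side');t=cam('top');o=[]
for c,D,n in((c,(-.12,.99),'side'),(t,(.17,-.04),'top')):
    q=proj(c,np.r_[F([[-50,-58,104.5]]),G([[100,0,zu]])])+D;x0,y0=(q.mean(0)-[33,45]).astype(int);w,h=66,90;s_=6
    x0=min(max(x0,0),512-w);y0=min(max(y0,0),384-h)
    im=cv2.resize(c['image'][y0:y0+h,x0:x0+w,::-1],None,fx=s_,fy=s_,interpolation=cv2.INTER_CUBIC)
    for Q,cl in((F([[-50,-76,100],[-50,-40,100],[-50,-40,109],[-50,-76,109]]),(0,255,0)),(G([[-25+ox,-15,zu+4],[135+ox,-15,zu+4],[135+ox,15,zu+4],[-25+ox,15,zu+4]]),(0,0,255)),(G([[75+ox,-15,zu+4],[75+ox,15,zu+4]]),(255,0,0))):
        k=((proj(c,Q)+D-[x0,y0]+.5)*s_-.5).astype(np.int32);cv2.polylines(im,[k],True,cl,1)
    o.append(im)
cv2.imwrite(f'pics/{sys.argv[1]}.png',np.hstack(o))
gf=F.__call__
R2=np.array([[np.cos(p[2]),np.sin(p[2])],[-np.sin(p[2]),np.cos(p[2])]])
print('gauge in feeder',(R2@(g[:2]-p[:2])).round(1),'under z',zu.round(1),'yawerr',a+np.pi/2-p[2])
plan([])
E
python3 look.py l1
```

```text
gauge in feeder [-223.8  -57.9] under z 104.5 yawerr -0.0017488096061217817
now grasp [ 340.2 -325.   139.7] a -2.02 tilt [ 0.002  -0.0025 -1.    ] j [-0.9   0.41  2.03  0.    0.7   1.12] open 0.128 F [ 0.4  0.9 -0.5] t 9.43
```

View pics/l1.png

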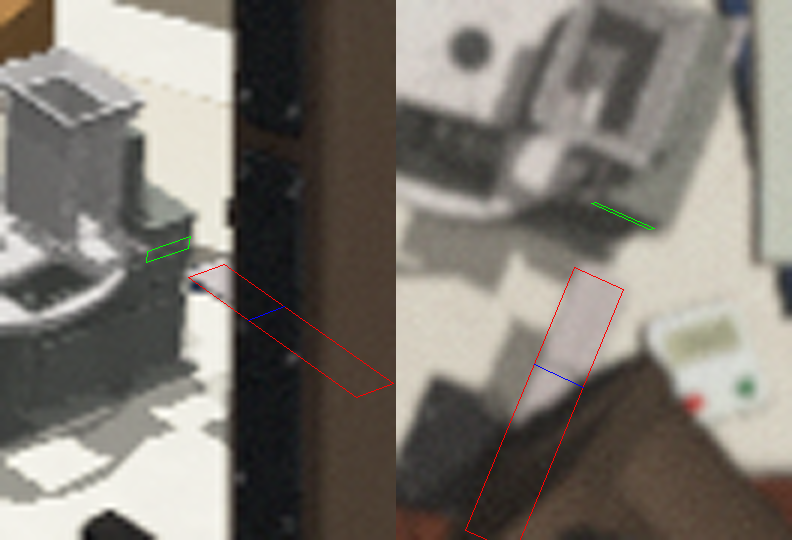

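Call:
apply_moves(
  series=[
    [1, [0.2, 0, 0], 0],
    [1, [0.2, 0, -1], 0],
    [1, [0.2, 0, -2], 0],
    [1, [0.2, 0, -3], 0],
    [1, [0.2, 0, -3.4], 0],
    [1, [0.2, 0, -3.4], 0],
    [1, [0.2, 0, -3.4], 0],
  ],
)

```text
t: 10.3
eef_pos: [369.8, -339.4, 306.6]
tcp_rot: [-0.304, 1.57, 2.388]
ft_force: [0.1, 0.3, -0.3]
opening: 0.126
```

```bash
python3 look.py l2
```

```text
gauge in feeder [-190.8  -58.5] under z 100.9 yawerr -0.003027963769090647
now grasp [ 369.8 -339.4  135.7] a -2.021 tilt [-1.e-04  1.e-04 -1.e+00] j [-0.87  0.45  1.96 -0.    0.73  1.15] open 0.128 F [-0.2 -0.1 -0.5] t 10.4
```

View pics/l2.png

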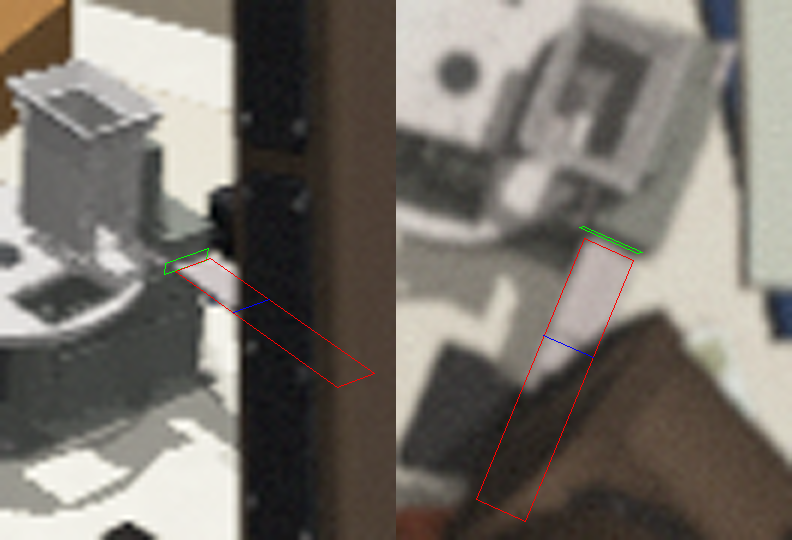

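Call:
apply_moves(
  series=[
    [1, [-0.16, 0, 0], 0],
    [1, [-0.16, 0, -0.3], 0],
    [1, [-0.16, 0, -0.6], 0],
    [1, [-0.16, 0, -0.9], 0],
    [1, [-0.16, 0, -0.9], 0],
    [1, [-0.16, 0, -0.9], 0],
  ],
)

```text
t: 11.15
eef_pos: [378.1, -343.4, 308.2]
tcp_rot: [-0.398, 1.571, 2.294]
ft_force: [-2.2, 0.4, -0.9]
opening: 0.123
```

```bash
python3 look.py l3
```

```text
gauge in feeder [-181.6  -58.5] under z 102.5 yawerr -0.0029934186040763144
now grasp [ 378.1 -343.4  137.3] a -2.021 tilt [-0. -0. -1.] j [-0.87  0.46  1.94 -0.    0.74  1.15] open 0.123 F [-0.4  0.3 -2. ] t 11.25
```

Call:
apply_moves(
  series=[
    [1, [0, 0, -0.2], 0],
    [1, [0, 0, -0.4], 0],
    [1, [0, 0, -0.6], 0],
    [1, [0, 0, -0.6], 0],
  ],
)

```text
t: 11.75
eef_pos: [383.7, -346.1, 308.3]
tcp_rot: [2.865, 1.571, -0.727]
ft_force: [-2.7, 1.7, -2.3]
opening: 0.128
```

Call:
apply_moves(
  series=[
    [1, [0, 0, -0.2], 0],
    [1, [0, 0, -0.4], 0],
    [1, [0, 0, -0.6], 0],
  ],
)

```text
t: 12.12
eef_pos: [389.0, -348.7, 308.3]
tcp_rot: [-0.11, 1.571, 2.582]
ft_force: [-4.0, 2.1, -0.5]
opening: 0.124
```

Call:
apply_moves(
  series=[
    [1, [0, 0, -0.2], 0],
    [1, [0, 0, -0.4], 0],
    [1, [0, 0, -0.6], 0],
  ],
)

```text
t: 12.5
eef_pos: [394.4, -351.3, 308.3]
tcp_rot: [-0.172, 1.571, 2.519]
ft_force: [-3.9, 1.5, -1.1]
opening: 0.127
```

```bash
python3 look.py l4 0
```

```text
gauge in feeder [-163.5  -58.6] under z 102.6 yawerr -0.0029985721246772457
now grasp [ 394.6 -351.4  137.3] a -2.021 tilt [ 3.e-04 -3.e-04 -1.e+00] j [-0.85  0.48  1.9   0.    0.76  1.17] open 0.128 F [-1.3  2.  -2.4] t 12.6
```

View pics/l4.png

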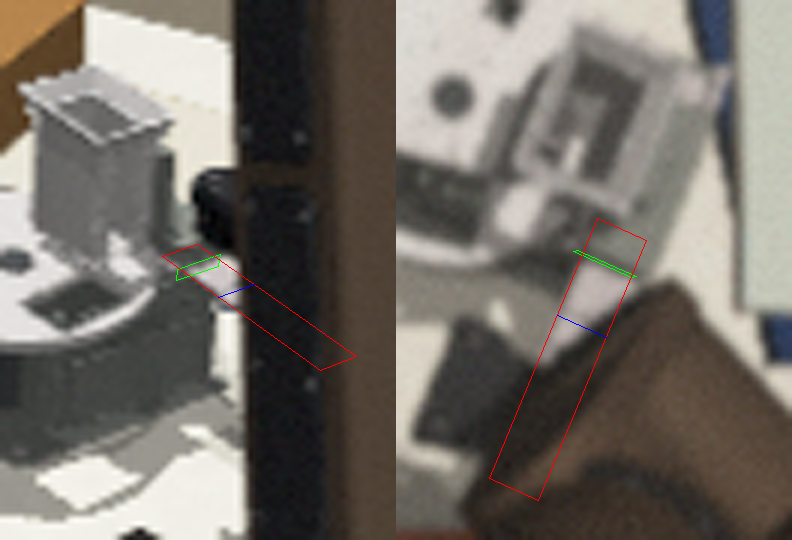

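```bash
cat > prof.py <<'E'
from h import *
p=np.load('feeder.npy')
P,M,s=tool();g=P+171*M[:,0];a=np.arctan2(M[1,1],M[0,1]);G=frame(g[0],g[1],a+np.pi/2);zu=g[2]-34.7
cs=[cam('top') for _ in range(6)];im=np.mean([c['image'].astype(float) for c in cs],0).astype(np.float32);c=cs[0]
gx=np.arange(60,136,1.)
for lab,ys in(('mid',np.arange(-9,10,1.)),('left',np.arange(0,12,1.)),('right',np.arange(-12,1,1.))):
    v=[]
    for x in gx:
        q=(proj(c,G(np.c_[0*ys+x,ys,0*ys+zu+4]))+[.17,-.04]).astype(np.float32)
        v.append(cv2.remap(im,q[:,0].reshape(1,-1),q[:,1].reshape(1,-1),cv2.INTER_LINEAR).mean((0,1)))
    v=np.array(v);print(lab);print(' '.join(f'{int(x)}:{int(r.mean())}/{int(r[0]-r[1])}' for x,r in zip(gx[::2],v[::2])))
E
python3 prof.py; python3 -c "
from h import *;plan([])"
```

```text
mid
60:67/4 62:77/4 64:88/5 66:97/5 68:105/6 70:113/6 72:118/6 74:120/6 76:121/6 78:122/6 80:128/7 82:137/8 84:148/9 86:158/9 88:166/10 90:171/10 92:175/10 94:178/10 96:179/10 98:180/10 100:180/10 102:179/10 104:176/10 106:167/10 108:153/9 110:133/8 112:112/6 114:99/4 116:96/2 118:104/1 120:114/0 122:120/0 124:123/0 126:122/0 128:119/0 130:116/0 132:113/0 134:110/0
left
60:101/5 62:118/7 64:134/7 66:146/8 68:155/8 70:162/9 72:164/9 74:163/9 76:159/8 78:155/8 80:156/8 82:162/9 84:169/10 86:175/10 88:178/10 90:179/10 92:180/10 94:179/9 96:179/10 98:179/10 100:179/10 102:177/10 104:174/10 106:165/10 108:151/9 110:131/7 112:111/6 114:97/3 116:94/2 118:102/1 120:111/0 122:116/0 124:117/0 126:113/0 128:107/0 130:101/0 132:96/0 134:91/0
right
60:41/3 62:44/3 64:46/3 66:50/3 68:54/3 70:60/3 72:65/3 74:69/3 76:74/3 78:79/4 80:87/4 82:98/5 84:111/7 86:124/7 88:137/8 90:149/9 92:158/9 94:166/9 96:171/10 98:174/10 100:177/10 102:177/9 104:175/9 106:168/9 108:154/9 110:135/8 112:114/6 114:100/4 116:98/2 118:105/1 120:115/0 122:123/0 124:127/0 126:128/1 128:127/0 130:126/1 132:126/1 134:125/0
now grasp [ 394.5 -351.4  137.4] a -2.021 tilt [ 6.e-04 -5.e-04 -1.e+00] j [-0.85  0.48  1.9   0.    0.76  1.17] open 0.126 F [-1.1  1.5 -1.7] t 12.9
```

Call:
apply_moves(
  series=[
    [1, [0, 0, -0.3], 0],
    [1, [0, 0, -0.6], 0],
    [1, [0, 0, -0.9], 0],
    [1, [0, 0, -1.2], 0],
    [1, [0, 0, -1.5], 0],
    [1, [0, 0, -1.8], 0],
    [1, [0, 0, -2.1], 0],
    [1, [0, 0, -2.2], 0],
    [1, [0, 0, -2.2], 0],
  ],
)

```text
t: 14.02
eef_pos: [414.3, -360.9, 308.3]
tcp_rot: [2.824, 1.57, -0.768]
ft_force: [-0.5, 1.7, -0.8]
opening: 0.127
```

```bash
python3 look.py l5 300; python3 prof.py | grep -v right; python3 - <<'E'
from h import *
a=np.mean([cams.read_camera('top')['image'].astype(float) for _ in range(6)],0).astype(np.uint8)[:,:,::-1]
cv2.imwrite('pics/raw5.png',a)
b=cv2.resize(a[165:225,340:400],None,fx=10,fy=10,interpolation=cv2.INTER_CUBIC);cv2.imwrite('pics/r5.png',b)
E
```

```text
gauge in feeder [-141.3  -58.7] under z 102.6 yawerr -0.0030508304594363267
now grasp [ 414.3 -361.   137.3] a -2.021 tilt [ 5.e-04 -5.e-04 -1.e+00] j [-0.84  0.51  1.85  0.    0.79  1.18] open 0.125 F [-1.3  1.7 -1.1] t 14.12
mid
60:57/4 62:62/4 64:70/4 66:78/4 68:86/5 70:93/5 72:98/5 74:101/5 76:104/5 78:107/6 80:113/6 82:120/7 84:124/7 86:122/7 88:112/6 90:99/5 92:91/3 94:91/2 96:100/1 98:111/0 100:118/0 102:122/0 104:122/0 106:120/0 108:118/0 110:114/0 112:111/0 114:109/0 116:110/0 118:115/0 120:122/1 122:129/1 124:132/2 126:131/2 128:127/2 130:124/2 132:125/2 134:128/2
left
60:82/4 62:91/5 64:105/6 66:119/7 68:131/8 70:141/8 72:146/8 74:148/8 76:145/8 78:143/8 80:144/8 82:149/8 84:150/8 86:144/8 88:129/7 90:111/6 92:98/4 94:95/2 96:101/1 98:111/0 100:117/0 102:117/0 104:113/0 106:108/0 108:103/0 110:97/0 112:93/0 114:91/0 116:94/0 118:106/1 120:122/2 122:138/3 124:148/3 126:150/4 128:147/4 130:143/4 132:142/4 134:142/4
60:42/4 62:42/4 64:43/3 66:44/3 68:45/2 70:47/2 72:50/2 74:53/3 76:58/3 78:64/3 80:72/4 82:80/4 84:85/4 86:86/5 88:82/5 90:77/4 92:76/2 94:80/1 96:91/1 98:104/1 100:114/1 102:120/1 104:124/0 106:127/1 108:127/0 110:127/0 112:126/0 114:125/0 116:123/0 118:123/0 120:121/0 122:120/0 124:118/1 126:114/1 128:110/0 130:108/0 132:110/0 134:115/0
```

View pics/r5.png

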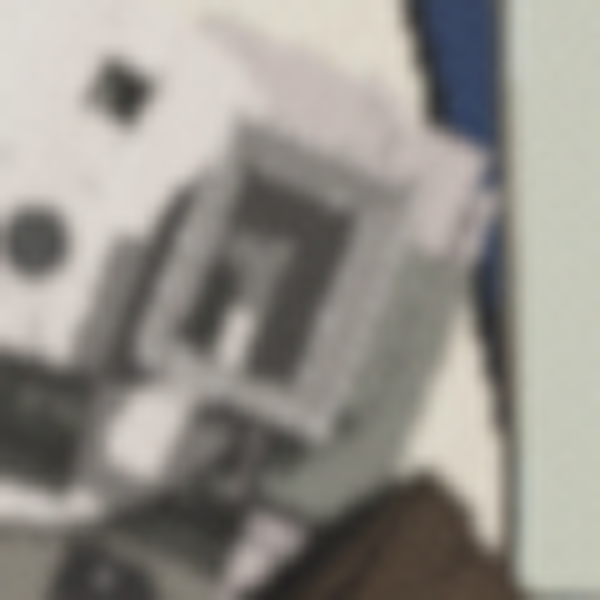

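```bash
python3 - <<'E'
from h import *
p=np.load('feeder.npy');F=frame(*p[:3])
c=cam('top');D=(.17,-.04)
for f,g,a in(('l1',[340.2,-325.0,139.7],-2.02),('l2',[369.8,-339.4,135.7],-2.021),('l4',[394.6,-351.4,137.3],-2.021)):
    G=frame(g[0],g[1],a+np.pi/2);zu=g[2]-34.7
    im=cv2.imread(f'pics/{f}.png')[:,396:].astype(np.float32)
    q=proj(c,np.r_[F([[-50,-58,104.5]]),G([[100,0,zu]])])+D;o=(q.mean(0)-[33,45]).astype(int)
    ys=np.arange(-9,10,1.)
    v=[]
    for x in range(90,156,2):
        k=(((proj(c,G(np.c_[0*ys+x,ys,0*ys+zu+4]))+D-o+.5)*6-.5)).astype(np.float32)
        v.append(f"{x}:{int(np.median(cv2.remap(im,k[:,0].reshape(1,-1),k[:,1].reshape(1,-1),cv2.INTER_LINEAR).mean(2)))}")
    print(f,*v)
E
```

```text
l1 90:178 92:178 94:177 96:176 98:176 100:177 102:177 104:176 106:177 108:176 110:176 112:177 114:177 116:176 118:178 120:178 122:178 124:177 126:177 128:178 130:178 132:178 134:178 136:179 138:176 140:170 142:161 144:145 146:131 148:123 150:120 152:124 154:122
l2 90:178 92:179 94:178 96:178 98:179 100:180 102:180 104:179 106:179 108:179 110:179 112:179 114:178 116:178 118:179 120:179 122:179 124:180 126:180 128:180 130:178 132:174 134:163 136:145 138:124 140:87 142:83 144:88 146:99 148:115 150:123 152:126 154:125
l4 90:180 92:181 94:179 96:180 98:181 100:181 102:180 104:176 106:170 108:155 110:133 112:91 114:90 116:92 118:101 120:115 122:123 124:125 126:127 128:127 130:125 132:121 134:119 136:115 138:115 140:118 142:121 144:128 146:131 148:128 150:123 152:118 154:122
```

```bash
python3 - <<'E'
from h import *
c=cam('side')
def al(u,v,z,g,a):
    w=ray(c,u+.12,v-.99,z)[:2]-g[:2];y=a+np.pi/2
    return (w@[np.cos(y),np.sin(y)]).round(1),(w@[-np.sin(y),np.cos(y)]).round(1)
C2=lambda u,v:((u+.5)/5-.5+165,(v+.5)/5-.5+230)
C1=lambda u,v:((u+.5)/4-.5+165,(v+.5)/4-.5+250)
g=[418.8,357.3];a=-1.021
for q in((205,376),(198,420),(97,371),(88,420)):print('c2',al(*C2(*q),58.3,g,a))
for q in((171,265),(168,305),(86,262),(80,303)):print('c1',al(*C1(*q),8,g,a))
# profile in c2 and sm along blade
def prof(im,s,o,z,ys,rng):
    G=frame(g[0],g[1],a+np.pi/2);out=[]
    for x in rng:
        k=((proj(c,G(np.c_[0*ys+x,ys,0*ys+z]))+[-.12,.99]-o+.5)*s-.5).astype(np.float32)
        out.append(f"{x}:{int(np.median(cv2.remap(im,k[:,0].reshape(1,-1),k[:,1].reshape(1,-1),cv2.INTER_LINEAR).mean(2)))}")
    print(*out)
ys=np.arange(-8,9,1.)
prof(cv2.imread('pics/c2.png').astype(np.float32),5,np.array([165,230]),58.3,ys,range(60,156,2))
prof(cv2.imread('pics/sm.png').astype(np.float32),1,np.array([0,0]),8,ys,range(60,156,2))
E
```

```text
c2 (np.float64(76.7), np.float64(-15.6))
c2 (np.float64(76.0), np.float64(12.9))
c2 (np.float64(137.5), np.float64(-16.7))
c2 (np.float64(135.8), np.float64(15.2))
c1 (np.float64(76.8), np.float64(-15.5))
c1 (np.float64(73.8), np.float64(16.8))
c1 (np.float64(138.1), np.float64(-15.7))
c1 (np.float64(135.5), np.float64(17.6))
60:182 62:207 64:211 66:209 68:209 70:209 72:212 74:199 76:175 78:164 80:187 82:209 84:211 86:211 88:211 90:210 92:211 94:212 96:212 98:212 100:211 102:211 104:211 106:212 108:212 110:212 112:212 114:211 116:212 118:211 120:212 122:213 124:212 126:212 128:212 130:211 132:213 134:208 136:179 138:132 140:109 142:146 144:200 146:238 148:243 150:238 152:211 154:196
60:203 62:203 64:203 66:203 68:203 70:204 72:201 74:187 76:170 78:167 80:190 82:202 84:202 86:201 88:200 90:196 92:193 94:182 96:178 98:177 100:181 102:178 104:202 106:202 108:203 110:203 112:206 114:206 116:205 118:205 120:206 122:206 124:207 126:207 128:207 130:206 132:206 134:201 136:184 138:167 140:153 142:153 144:153 146:153 148:143 150:122 152:93 154:94
```

Call:
apply_moves(
  series=[
    [1, [0, 0, -0.3], 0],
    [1, [0, 0, -0.6], 0],
    [1, [0, 0, -0.9], 0],
    [1, [0, 0, -1.2], 0],
    [1, [0, 0, -1.3], 0],
    [1, [0, 0, -1.3], 0],
    [1, [0, 0, -1.3], 0],
  ],
)

```text
t: 15.7
eef_pos: [425.9, -366.5, 308.3]
tcp_rot: [2.916, 1.57, -0.676]
ft_force: [-1.4, 1.0, -1.5]
opening: 0.123
```

```bash
python3 look.py l6 300; python3 prof.py | head -4; python3 - <<'E'
from h import *
a=np.mean([cams.read_camera('top')['image'].astype(float) for _ in range(6)],0).astype(np.uint8)[:,:,::-1]
b=np.mean([cams.read_camera('side')['image'].astype(float) for _ in range(4)],0).astype(np.uint8)[:,:,::-1]
f=lambda a,x,y,w,h,s:cv2.resize(a[y:y+h,x:x+w],None,fx=s,fy=s,interpolation=cv2.INTER_CUBIC)
cv2.imwrite('pics/r6.png',np.hstack([f(a,345,195,40,40,10),f(b,315,140,40,40,10)]))
E
```

```text
gauge in feeder [-128.4  -58.8] under z 102.6 yawerr -0.003118771028602918
now grasp [ 425.9 -366.6  137.3] a -2.021 tilt [ 3.e-04 -3.e-04 -1.e+00] j [-0.83  0.52  1.82  0.    0.8   1.19] open 0.123 F [-1.3  0.  -1.9] t 15.8
mid
60:54/3 62:58/3 64:63/4 66:70/5 68:78/5 70:83/5 72:84/5 74:80/4 76:73/4 78:68/3 80:67/2 82:72/1 84:82/0 86:92/0 88:99/0 90:103/0 92:105/0 94:107/0 96:107/0 98:106/0 100:105/0 102:107/1 104:110/1 106:118/1 108:126/1 110:132/2 112:133/2 114:130/2 116:126/2 118:125/2 120:127/2 122:130/2 124:133/2 126:135/2 128:137/2 130:138/2 132:138/2 134:138/2
left
60:73/3 62:80/4 64:90/5 66:103/6 68:116/7 70:125/8 72:124/8 74:116/7 76:103/6 78:91/4 80:86/2 82:92/1 84:102/0 86:112/0 88:116/0 90:114/0 92:110/0 94:105/0 96:99/0 98:94/0 100:90/0 102:91/0 104:99/1 106:113/2 108:131/2 110:145/3 112:151/4 114:151/4 116:146/4 118:143/4 120:143/4 122:143/4 124:144/4 126:145/4 128:146/4 130:146/5 132:146/5 134:145/5
```

View pics/r6.png

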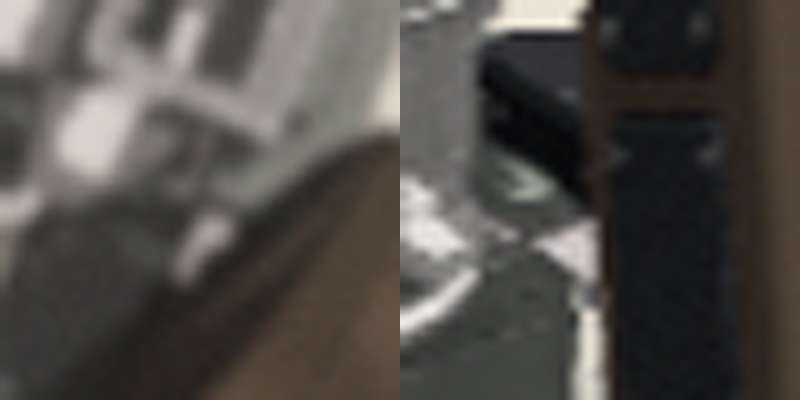

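Call:
apply_moves(
  series=[
    [1, [0, 0, 0.5], 0],
    [1, [0, 0, 1.5], 0],
    [1, [0, 0, 3], 0],
    [1, [0, 0, 4.5], 0],
    [1, [0, 0, 6], 0],
    [1, [0, 0, 7.5], 0],
    [1, [0, 0, 9], 0],
    [1, [0, 0, 9], 0],
    [1, [0, 0, 9], 0],
  ],
)

```text
t: 17.73
eef_pos: [345.0, -327.6, 308.5]
tcp_rot: [2.682, 1.57, -0.91]
ft_force: [-0.2, -0.1, -0.7]
opening: 0.123
```

```bash
python3 - <<'E'
from h import *
plan([(345,-327,270,None),(480,30,270,None),(418.7,357.2,110,-1.021)])
E
```

```text
now grasp [ 345.1 -327.7  137.5] a -2.021 tilt [ 5.e-04 -6.e-04 -1.e+00] j [-0.9   0.42  2.02 -0.    0.7   1.12] open 0.123 F [-0.2 -0.1 -0.7] t 17.73
(345, -327, 270, np.float64(-2.021)) shift [-13.25  -0.06   0.03] turn -0.0 alt -0.0
(480, 30, 270, np.float64(-2.021)) shift [-13.27 -38.07   3.41] turn -0.0 alt -0.0
(418.7, 357.2, 110, -1.021) shift [  2.71 -64.87  23.19] turn -1.0 alt 2.141
```

Call:
apply_moves(
  series=[
    [1, [-6, 0, 0], 0],
    [1, [-12, 0, 0], 0],
    [1, [-13.3, -10, 1], 0],
    [1, [-13.3, -38, 3.4], -0.2],
    [1, [-13.3, -38, 3.4], -0.3],
    [1, [-13.3, -38, 3.4], -0.4],
    [1, [-13.3, -38, 3.4], -0.5],
    [1, [-13.3, -38, 3.4], -0.6],
    [1, [-13.3, -64.9, 23.2], -1],
    [1, [-13.3, -64.9, 23.2], -1],
    [1, [-13.3, -64.9, 23.2], -1],
    [1, [-13.3, -64.9, 23.2], -1],
    [1, [-13.3, -64.9, 23.2], -1],
    [1, [-13.3, -64.9, 23.2], -1],
    [1, [-13.3, -64.9, 23.2], -1],
    [1, [-7, -64.9, 23.2], -1],
    [1, [-2, -64.9, 23.2], -1],
    [1, [2.7, -64.9, 23.2], -1],
    [1, [2.7, -64.9, 23.2], -1],
    [1, [2.7, -64.9, 23.2], -1],
  ],
)

```text
t: 20.23
eef_pos: [419.0, 357.9, 282.8]
tcp_rot: [3.081, 1.569, 0.489]
ft_force: [0.2, 0.0, -0.1]
opening: 0.125
```

```bash
python3 - <<'E'
from h import *
plan([(418.7,357.2,38.9,-1.021)])
E
```

```text
now grasp [419.2 358.  111.8] a -1.021 tilt [ 1.5e-03  8.0e-04 -1.0e+00] j [ 0.59  0.54  1.86 -0.    0.73  1.61] open 0.125 F [ 0.2  0.  -0.1] t 20.23
(418.7, 357.2, 38.9, -1.021) shift [7.29 0.04 0.1 ] turn -0.0 alt 3.141
```

Call:
apply_moves(
  series=[
    [1, [3, 0, 0.1], 0],
    [1, [5.5, 0, 0.1], 0],
    [1, [6.8, 0, 0.1], 0],
    [1, [7.1, 0, 0.1], 0],
    [1, [7.1, 0, 0.1], 0],
    [1, [7.1, 0, 0.1], 0],
  ],
)

```text
t: 20.98
eef_pos: [417.6, 357.6, 211.1]
tcp_rot: [3.119, 1.569, 0.528]
ft_force: [1.0, -0.3, -0.6]
opening: 0.125
```

```bash
python3 - <<'E'
from h import *
plan([(418.7,357.2,38.9,-1.021)])
E
```

```text
now grasp [417.8 357.7  40.1] a -1.021 tilt [ 1.1e-03  7.0e-04 -1.0e+00] j [ 0.59  0.66  1.91 -0.    0.57  1.61] open 0.125 F [ 1.  -0.3 -0.6] t 20.98
(418.7, 357.2, 38.9, -1.021) shift [ 0.12  0.09 -0.05] turn 0.0 alt -3.142
```

Release, rise, and re-measure relays and gauge.

Call:
apply_moves(
  series=[
    [1, [0.1, 0.05, 0], 0],
    [1, [0.1, 0.05, 0], 0],
    [-0.3, [0.1, 0.05, 0], 0],
    [-0.3, [0.1, 0.05, 0], 0],
    [-0.3, [0.1, 0.05, 0], 0],
    [-0.3, [0.1, 0.05, 0], 0],
    [-0.3, [0.1, 0.05, 0], 0],
    [-0.3, [-3, 0.05, 0], 0],
    [-0.3, [-8, 0.05, 0], 0],
    [-0.3, [-14, 0.05, 0], 0],
    [-0.3, [-18, 0, 0], 0],
    [-0.3, [-18, 15, 9], 0],
    [-0.3, [-18, 15, 9], 0],
    [-0.3, [-18, 15, 9], 0],
  ],
)

```text
t: 22.72
eef_pos: [418.6, 180.7, 390.5]
tcp_rot: [2.367, 1.57, -0.225]
ft_force: [0.9, 0.7, 0.3]
opening: 0.645
```

```bash
cat > rel.py <<'E'
from h import *
t=cam('top','rt');s=cam('side','rs')
def blobs(c,D,name):
    im=c['image'].astype(int);mx=im.max(2)
    m=((mx<(115 if name=='top' else 75))).astype(np.uint8)
    n,l,st,ce=cv2.connectedComponentsWithStats(m)
    for k in range(1,n):
        if not 40<st[k,4]<350: continue
        q=np.argwhere(l==k)[:,::-1]
        W=np.array([ray(c,x[0]-D[0],x[1]-D[1],19 if name=='top' else 10)[:2] for x in q],np.float32)
        r=cv2.minAreaRect(W);w,h=r[1];(w,h)=max(w,h),min(w,h)
        if 300<r[0][0]<800 and abs(r[0][1])<520 and w<90 and h>15:
            a=r[2] if r[1][0]>r[1][1] else r[2]+90
            col=im[l==k].mean(0).astype(int)
            print(name,np.round(r[0],1),'size',np.round([w,h],1),'longyaw',round(np.deg2rad(a),3),'px',ce[k].round(0),st[k,4],col)
blobs(t,(.17,-.04),'top');blobs(s,(-.12,.99),'side')
plan([])
E
python3 rel.py; python3 - <<'E'
from h import *
# white ends: brightness profile along long axis, in the top view (19 mm) 
import sys
c=cam('side')
E
```

```text
top [ 591.6 -422.4] size [71.3 45.2] longyaw 2.694 px [367. 192.] 198 [87 84 80]
top [ 501.8 -397.7] size [88.4 65.1] longyaw 2.245 px [362. 215.] 251 [83 81 76]
top [ 465.1 -110.6] size [48.1 28.5] longyaw 1.025 px [282. 229.] 109 [70 67 61]
top [ 425.9 -204.3] size [48.7 28.7] longyaw 2.932 px [308. 240.] 108 [67 63 58]
side [ 609.2 -450.7] size [55.1 31.9] longyaw 1.284 px [310. 169.] 44 [61 63 60]
side [ 426.5 -206.7] size [57.5 39. ] longyaw 2.87 px [322. 212.] 87 [39 38 36]
side [483.7 204.5] size [58.5 31.5] longyaw 1.9 px [247. 275.] 120 [46 44 42]
side [429.9 346.3] size [59.5 42.8] longyaw 0.587 px [233. 316.] 258 [25 25 26]
now grasp [418.8 179.2 219.5] a -1.025 tilt [-2.e-04 -6.e-04 -1.e+00] j [ 0.26  0.27  1.97 -0.    0.9   1.28] open 0.651 F [-0.7  0.9 -0.5] t 22.82
```

```bash
python3 - <<'E'
from h import *
plan([(484,204.4,100,.333),(484,204.4,28,.333)])
E
```

```text
now grasp [419.2 180.9 219.6] a -1.024 tilt [ 4.e-04  0.e+00 -1.e+00] j [ 0.26  0.27  1.97 -0.    0.9   1.29] open 0.648 F [-0.2  0.8  0.1] t 22.88
(484, 204.4, 100, 0.333) shift [11.96  1.36 -6.75] turn -1.357 alt 1.784
(484, 204.4, 28, 0.333) shift [19.16  1.36 -6.75] turn -1.357 alt 1.784
```

Call:
apply_moves(
  series=[
    [-0.3, [2, 1.4, -6.7], -0.15],
    [-0.3, [4, 1.4, -6.7], -0.3],
    [-0.3, [6, 1.4, -6.7], -0.5],
    [-0.3, [8, 1.4, -6.7], -0.7],
    [-0.3, [10, 1.4, -6.7], -0.9],
    [-0.3, [12, 1.4, -6.7], -1.05],
    [-0.3, [12, 1.4, -6.7], -1.2],
    [-0.3, [12, 1.4, -6.7], -1.36],
    [-0.3, [12, 1.4, -6.7], -1.36],
    [-0.3, [12, 1.4, -6.7], -1.36],
  ],
)

```text
t: 24.12
eef_pos: [483.5, 206.2, 270.2]
tcp_rot: [0.587, 1.571, -0.648]
ft_force: [0.5, 0.1, 0.4]
opening: 0.647
```

```bash
python3 rel.py; python3 - <<'E'
from h import *
plan([(484,204.4,28,.333)])
E
```

```text
top [ 591.1 -422.4] size [70.3 45.2] longyaw 2.684 px [367. 192.] 187 [87 84 81]
top [ 502.2 -399.7] size [84.4 65.2] longyaw 2.278 px [362. 215.] 244 [84 82 77]
top [ 464.6 -111. ] size [47.4 28.8] longyaw 0.955 px [282. 229.] 107 [71 68 62]
top [ 425.9 -204.3] size [48.7 28.7] longyaw 2.932 px [308. 240.] 108 [68 64 59]
side [ 609.7 -450.8] size [53.6 30.1] longyaw 1.336 px [310. 169.] 42 [62 63 61]
side [ 426.5 -206.9] size [57.5 38.7] longyaw 2.87 px [322. 212.] 86 [40 38 37]
side [484.4 204.3] size [59.3 30.4] longyaw 1.9 px [247. 275.] 123 [39 37 36]
side [430.  346.4] size [59.4 42.8] longyaw 0.587 px [233. 316.] 260 [26 25 27]
now grasp [483.5 205.9  99.3] a 0.337 tilt [ 1.e-04 -0.e+00 -1.e+00] j [ 0.28  0.54  1.94 -0.    0.67 -0.06] open 0.653 F [-0.7 -0.2  0.3] t 24.23
now grasp [483.5 205.9  99.3] a 0.337 tilt [ 1.e-04 -0.e+00 -1.e+00] j [ 0.28  0.54  1.94 -0.    0.67 -0.06] open 0.653 F [-0.7 -0.2  0.3] t 24.23
(484, 204.4, 28, 0.333) shift [ 7.13 -0.    0.16] turn 0.004 alt -3.137
```

Relay still in place. Descend and grip.

Call:
apply_moves(
  series=[
    [-0.3, [4, 0, 0.1], 0],
    [-0.3, [6.5, 0, 0.1], 0],
    [-0.3, [7.2, 0, 0.1], 0],
    [-0.3, [7.2, 0, 0.1], 0],
    [1, [7.2, 0, 0.1], 0],
    [1, [7.2, 0, 0.1], 0],
    [1, [7.2, 0, 0.1], 0],
    [1, [7.2, 0, 0.1], 0],
    [1, [7.2, 0, 0.1], 0],
    [1, [7.2, 0, 0.1], 0],
    [1, [6, 0, 0.1], 0],
    [1, [2, 0, 0.1], 0],
    [1, [-4, 0, 0.1], 0],
    [1, [-10, 0, 0.1], 0],
    [1, [-16, 0, 0.1], 0],
    [1, [-18, 0, 0.1], 0],
    [1, [-18, 0, 0.1], 0],
  ],
)

```text
t: 26.35
eef_pos: [483.4, 204.6, 452.0]
tcp_rot: [1.481, 1.568, 0.25]
ft_force: [-0.4, 0.0, -0.9]
opening: 0.313
```

```bash
python3 - <<'E'
from h import *
p=np.load('feeder.npy')
plan([(520,-150,290,None),(p[0],p[1],290,p[2]+np.pi/2),(p[0],p[1],244,p[2]+np.pi/2)])
E
```

```text
now grasp [483.9 204.7 281. ] a 0.339 tilt [ 3.1e-03  8.0e-04 -1.0e+00] j [ 0.27  0.3   1.74 -0.    1.1  -0.06] open 0.313 F [-0.4  0.  -0.9] t 26.35
(520, -150, 290, np.float64(0.339)) shift [-0.92 -8.39 34.65] turn -0.0 alt -0.0
(np.float64(567.1443836631084), np.float64(-369.09522465226985), 290, np.float64(1.124)) shift [ -0.92 -11.23  56.88] turn -0.785 alt 2.357
(np.float64(567.1443836631084), np.float64(-369.09522465226985), 244, np.float64(1.124)) shift [  3.68 -11.24  56.88] turn -0.785 alt 2.357
```

Call:
apply_moves(
  series=[
    [1, [-0.9, -8.4, 34.6], 0],
    [1, [-0.9, -8.4, 34.6], -0.1],
    [1, [-0.9, -8.4, 34.6], -0.2],
    [1, [-0.9, -8.4, 34.6], -0.3],
    [1, [-0.9, -8.4, 34.6], -0.4],
    [1, [-0.9, -8.4, 34.6], -0.5],
    [1, [-0.9, -11.2, 56.9], -0.6],
    [1, [-0.9, -11.2, 56.9], -0.7],
    [1, [-0.9, -11.2, 56.9], -0.785],
    [1, [-0.9, -11.2, 56.9], -0.785],
    [1, [-0.9, -11.2, 56.9], -0.785],
    [1, [-0.9, -11.2, 56.9], -0.785],
    [1, [-0.9, -11.2, 56.9], -0.785],
  ],
)

```text
t: 27.98
eef_pos: [567.5, -368.0, 459.3]
tcp_rot: [2.791, 1.57, 2.345]
ft_force: [-0.4, 0.7, -1.5]
opening: 0.307
```

```bash
python3 - <<'E'
from h import *
p=np.load('feeder.npy')
plan([(p[0],p[1],244,p[2]+np.pi/2)])
# black module outline vs mouth, side view
c=cam('side','drop1')
q=proj(c,np.r_[frame(*p[:3])([[0,0,225],[0,0,290]])])+[-.12,.99];print(q.round(1))
im=c['image'].max(2)
E
```

```text
now grasp [ 567.5 -367.9  288.3] a 1.125 tilt [-3.e-04  3.e-04 -1.e+00] j [-0.67  0.52  1.35  0.    1.27 -1.8 ] open 0.307 F [-0.4  0.7 -1.5] t 27.98
(np.float64(567.1443836631084), np.float64(-369.09522465226985), 244, np.float64(1.124)) shift [ 4.43 -0.12  0.02] turn 0.001 alt -3.14
[[312.7 135.4]
 [313.9 120. ]]
```

Call:
apply_moves(
  series=[
    [1, [2, -0.1, 0], 0],
    [1, [3.8, -0.1, 0], 0],
    [1, [4.3, -0.1, 0], 0],
    [1, [4.3, -0.1, 0], 0],
    [1, [4.3, -0.1, 0], 0],
    [0.15, [4.3, -0.1, 0], 0],
    [0.15, [4.3, -0.1, 0], 0],
    [0.15, [4.3, -0.1, 0], 0],
    [0.15, [4.3, -0.1, 0], 0],
    [0.15, [4.3, -0.1, 0], 0],
    [0.15, [2, -0.1, 0], 0],
    [0.15, [-2, -0.1, 0], 0],
    [-0.3, [-6, -0.1, 0], 0],
    [-0.3, [-6, -0.1, 0], 0],
  ],
)

```text
t: 29.78
eef_pos: [566.8, -369.8, 522.8]
tcp_rot: [-0.235, 1.565, -0.682]
ft_force: [0.0, -0.2, 0.1]
opening: 0.581
```

```bash
python3 rel.py
```

```text
top [ 463.9 -110.7] size [46.3 27.3] longyaw 1.073 px [282. 230.] 102 [71 68 62]
top [419.  358.5] size [62.4 21.3] longyaw 0.584 px [150. 246.] 104 [72 68 65]
side [ 608.6 -449.2] size [56.3 32.7] longyaw 1.357 px [310. 169.] 48 [61 63 60]
side [ 427.6 -208.5] size [59.1 41.4] longyaw 2.91 px [322. 212.] 94 [39 37 36]
side [430.  346.4] size [59.4 42.9] longyaw 0.587 px [233. 316.] 260 [25 25 26]
now grasp [ 566.9 -370.   348. ] a 1.124 tilt [-1.e-04  0.e+00 -1.e+00] j [-0.68  0.49  1.25 -0.    1.4  -1.8 ] open 0.63 F [-0.1  0.6 -0.8] t 29.88
```

```bash
python3 - <<'E'
from h import *
plan([(426.2,-204.6,348,1.361),(426.2,-204.6,110,1.361)])
E
```

```text
now grasp [ 566.9 -370.   348. ] a 1.124 tilt [-1.e-04  0.e+00 -1.e+00] j [-0.68  0.49  1.25 -0.    1.4  -1.8 ] open 0.63 F [-0.1  0.6 -0.8] t 29.88
(426.2, -204.6, 348, 1.361) shift [ 1.000e-02  8.840e+00 -1.983e+01] turn -0.237 alt 2.905
(426.2, -204.6, 110, 1.361) shift [ 23.81   8.84 -19.83] turn -0.237 alt 2.905
```

Call:
apply_moves(
  series=[
    [-0.3, [0, 8.8, -19.8], -0.24],
    [-0.3, [0, 8.8, -19.8], -0.24],
    [-0.3, [0, 8.8, -19.8], -0.24],
    [-0.3, [4, 8.8, -19.8], -0.24],
    [-0.3, [10, 8.8, -19.8], -0.24],
    [-0.3, [16, 8.8, -19.8], -0.24],
    [-0.3, [21, 8.8, -19.8], -0.24],
    [-0.3, [23.8, 8.8, -19.8], -0.24],
    [-0.3, [23.8, 8.8, -19.8], -0.24],
    [-0.3, [23.8, 8.8, -19.8], -0.24],
  ],
)

```text
t: 31.12
eef_pos: [426.6, -205.2, 281.9]
tcp_rot: [-0.653, 1.571, -0.86]
ft_force: [0.4, 0.7, 0.4]
opening: 0.649
```

```bash
python3 rel.py;python3 - <<'E'
from h import *
plan([(426.2,-204.6,28,1.361)])
E
```

```text
top [ 590.6 -421.7] size [71.  45.4] longyaw 2.704 px [366. 192.] 238 [76 73 69]
top [418.  358.5] size [63.7 22.5] longyaw 0.517 px [150. 246.] 110 [69 66 62]
side [ 426.5 -206.6] size [57.9 40.8] longyaw 2.852 px [322. 212.] 92 [33 32 31]
side [430.  346.4] size [59.4 42.9] longyaw 0.587 px [233. 316.] 259 [25 25 26]
now grasp [ 426.8 -205.4  111.4] a 1.364 tilt [ 0.0015 -0.0011 -1.    ] j [-0.59  0.46  2.05 -0.    0.63 -1.95] open 0.652 F [-0.4  0.5  0.7] t 31.23
now grasp [ 426.8 -205.4  111.4] a 1.364 tilt [ 0.0015 -0.0011 -1.    ] j [-0.59  0.46  2.05 -0.    0.63 -1.95] open 0.652 F [-0.4  0.5  0.7] t 31.23
(426.2, -204.6, 28, 1.361) shift [ 8.34  0.07 -0.09] turn 0.003 alt -3.139
```

Call:
apply_moves(
  series=[
    [-0.3, [5, 0, 0], 0],
    [-0.3, [7.6, 0, 0], 0],
    [-0.3, [8.3, 0, 0], 0],
    [-0.3, [8.3, 0, 0], 0],
    [1, [8.3, 0, 0], 0],
    [1, [8.3, 0, 0], 0],
    [1, [8.3, 0, 0], 0],
    [1, [8.3, 0, 0], 0],
    [1, [8.3, 0, 0], 0],
    [1, [8.3, 0, 0], 0],
    [1, [7, 0, 0], 0],
    [1, [3, 0, 0], 0],
    [1, [-3, 0, 0], 0],
    [1, [-9, 0, 0], 0],
    [1, [-15, 0, 0], 0],
    [1, [-18, 0, 0], 0],
    [1, [-18, 0, 0], 0],
    [1, [-18, 0, 0], 0],
  ],
)

```text
t: 33.48
eef_pos: [426.1, -205.0, 460.6]
tcp_rot: [2.805, 1.57, 2.598]
ft_force: [-0.3, 0.2, -0.4]
opening: 0.315
```

```bash
python3 - <<'E'
from h import *
p=np.load('feeder.npy')
plan([(p[0],p[1],292,p[2]+np.pi/2),(p[0],p[1],245,p[2]+np.pi/2)])
E
```

```text
now grasp [ 425.9 -204.9  289.6] a 1.364 tilt [-1.e-03  6.e-04 -1.e+00] j [-0.59  0.21  1.84 -0.    1.09 -1.95] open 0.315 F [-0.3  0.2 -0.4] t 33.48
(np.float64(567.1443836631084), np.float64(-369.09522465226985), 292, np.float64(1.124)) shift [ -0.26 -13.17  17.19] turn 0.24 alt -2.901
(np.float64(567.1443836631084), np.float64(-369.09522465226985), 245, np.float64(1.124)) shift [  4.44 -13.18  17.2 ] turn 0.24 alt -2.901
```

Call:
apply_moves(
  series=[
    [1, [-0.3, -13.2, 17.2], 0.1],
    [1, [-0.3, -13.2, 17.2], 0.2],
    [1, [-0.3, -13.2, 17.2], 0.24],
    [1, [-0.3, -13.2, 17.2], 0.24],
    [1, [-0.3, -13.2, 17.2], 0.24],
    [1, [-0.3, -13.2, 17.2], 0.24],
    [1, [-0.3, -13.2, 17.2], 0.24],
  ],
)

```text
t: 34.35
eef_pos: [567.3, -368.9, 464.4]
tcp_rot: [3.033, 1.57, 2.587]
ft_force: [0.2, -0.5, -1.0]
opening: 0.315
```

```bash
python3 - <<'E'
from h import *
p=np.load('feeder.npy')
plan([(p[0],p[1],246,p[2]+np.pi/2)])
E
```

```text
now grasp [ 567.3 -368.9  293.4] a 1.124 tilt [-4.e-04  2.e-04 -1.e+00] j [-0.67  0.52  1.34 -0.    1.28 -1.8 ] open 0.315 F [ 0.2 -0.5 -1. ] t 34.35
(np.float64(567.1443836631084), np.float64(-369.09522465226985), 246, np.float64(1.124)) shift [ 4.74 -0.02  0.  ] turn 0.001 alt -3.141
```

Call:
apply_moves(
  series=[
    [1, [2, 0, 0], 0],
    [1, [4.2, 0, 0], 0],
    [1, [4.8, 0, 0], 0],
    [1, [4.8, 0, 0], 0],
    [1, [4.8, 0, 0], 0],
    [0.15, [4.8, 0, 0], 0],
    [0.15, [4.8, 0, 0], 0],
    [0.15, [4.8, 0, 0], 0],
    [0.15, [4.8, 0, 0], 0],
    [0.15, [4.8, 0, 0], 0],
    [0.15, [2, 0, 0], 0],
    [0.15, [-2, 0, 0], 0],
    [-0.3, [-5, 0, 0], 0],
    [-0.3, [-5, 0, 0], 0],
  ],
)

```text
t: 36.1
eef_pos: [567.5, -369.5, 516.8]
tcp_rot: [-0.238, 1.566, -0.685]
ft_force: [0.5, -1.2, -0.9]
opening: 0.579
```

```bash
python3 - <<'E'
from h import *
plan([(464.5,-110.8,340,-.55),(464.5,-110.8,120,-.55)])
E
```

```text
now grasp [ 568.1 -370.   345.8] a 1.124 tilt [ 0.0033 -0.0027 -1.    ] j [-0.67  0.49  1.26 -0.    1.39 -1.8 ] open 0.579 F [ 0.5 -1.2 -0.9] t 36.1
(464.5, -110.8, 340, -0.55) shift [  0.47  18.9  -20.54] turn -1.468 alt 1.674
(464.5, -110.8, 120, -0.55) shift [ 22.47  18.92 -20.63] turn -1.468 alt 1.674
```

Call:
apply_moves(
  series=[
    [-0.3, [0.5, 18.9, -20.5], 0.18],
    [-0.3, [0.5, 18.9, -20.5], 0.36],
    [-0.3, [0.5, 18.9, -20.5], 0.54],
    [-0.3, [0.5, 18.9, -20.5], 0.72],
    [-0.3, [0.5, 18.9, -20.5], 0.9],
    [-0.3, [4, 18.9, -20.5], 1.08],
    [-0.3, [8, 18.9, -20.5], 1.26],
    [-0.3, [12, 18.9, -20.5], 1.44],
    [-0.3, [16, 18.9, -20.5], 1.6],
    [-0.3, [20, 18.9, -20.5], 1.67],
    [-0.3, [22, 18.9, -20.5], 1.67],
    [-0.3, [22, 18.9, -20.5], 1.67],
    [-0.3, [22, 18.9, -20.5], 1.67],
  ],
)

```text
t: 37.72
eef_pos: [464.5, -110.7, 294.7]
tcp_rot: [1.602, 1.57, -0.515]
ft_force: [0.1, 0.2, -0.4]
opening: 0.652
```

```bash
python3 rel.py;python3 - <<'E'
from h import *
plan([(464.5,-110.8,28,-.55)])
s=cam('side');p=proj(s,[[464.5,-110.8,10]])+[-.12,.99];print(p)
E
```

```text
top [ 590.4 -421.5] size [71.5 45.3] longyaw 2.708 px [366. 192.] 239 [73 70 66]
top [418.3 358.5] size [63.5 21.8] longyaw 0.555 px [150. 246.] 109 [69 65 62]
side [429.9 346.3] size [59.5 42.9] longyaw 0.587 px [233. 316.] 260 [25 25 26]
now grasp [ 464.8 -110.8  124.1] a -0.546 tilt [ 1.3e-03 -6.0e-04 -1.0e+00] j [-0.37  0.44  2.03 -0.    0.67  0.17] open 0.653 F [ 0.5  0.1 -0.2] t 37.83
now grasp [ 464.8 -110.8  124.1] a -0.546 tilt [ 1.3e-03 -6.0e-04 -1.0e+00] j [-0.37  0.44  2.03 -0.    0.67  0.17] open 0.653 F [ 0.5  0.1 -0.2] t 37.83
(464.5, -110.8, 28, -0.55) shift [ 9.61 -0.03  0.02] turn 0.004 alt -3.138
[[300.83758635 222.93059411]]
```

Call:
apply_moves(
  series=[
    [-0.3, [5, 0, 0], 0],
    [-0.3, [8.5, 0, 0], 0],
    [-0.3, [9.5, 0, 0], 0],
    [-0.3, [9.5, 0, 0], 0],
    [1, [9.5, 0, 0], 0],
    [1, [9.5, 0, 0], 0],
    [1, [9.5, 0, 0], 0],
    [1, [9.5, 0, 0], 0],
    [1, [9.5, 0, 0], 0],
    [1, [9.5, 0, 0], 0],
    [1, [8, 0, 0], 0],
    [1, [3, 0, 0], 0],
    [1, [-3, 0, 0], 0],
    [1, [-9, 0, 0], 0],
    [1, [-15, 0, 0], 0],
    [1, [-17, 0, 0], 0],
    [1, [-17, 0, 0], 0],
    [1, [-17, 0, 0], 0],
  ],
)

```text
t: 40.12
eef_pos: [464.1, -110.5, 463.5]
tcp_rot: [-1.344, 1.569, 2.822]
ft_force: [0.7, -0.7, -0.3]
opening: 0.309
```

```bash
python3 - <<'E'
from h import *
p=np.load('feeder.npy')
plan([(p[0],p[1],294,p[2]-np.pi/2)])
E
```

```text
now grasp [ 463.9 -110.5  292.5] a -0.546 tilt [-1.5e-03  5.0e-04 -1.0e+00] j [-0.37  0.22  1.82 -0.    1.1   0.17] open 0.309 F [ 0.7 -0.7 -0.3] t 40.12
(np.float64(567.1443836631084), np.float64(-369.09522465226985), 294, np.float64(-2.018)) shift [-0.18 22.25 16.74] turn 1.472 alt -1.67
```

Held. Carry over.

Call:
apply_moves(
  series=[
    [1, [-0.2, 5, 4], 0.18],
    [1, [-0.2, 10, 8], 0.36],
    [1, [-0.2, 15, 12], 0.54],
    [1, [-0.2, 19, 14.5], 0.72],
    [1, [-0.2, 22.2, 16.7], 0.9],
    [1, [-0.2, 22.2, 16.7], 1.08],
    [1, [-0.2, 22.2, 16.7], 1.26],
    [1, [-0.2, 22.2, 16.7], 1.4],
    [1, [-0.2, 22.2, 16.7], 1.47],
    [1, [-0.2, 22.2, 16.7], 1.47],
    [1, [-0.2, 22.2, 16.7], 1.47],
  ],
)

```text
t: 41.5
eef_pos: [567.6, -368.8, 465.3]
tcp_rot: [-0.212, 1.569, 2.486]
ft_force: [-0.5, 0.1, -0.4]
opening: 0.314
```

```bash
python3 - <<'E'
from h import *
p=np.load('feeder.npy')
plan([(p[0],p[1],246,p[2]+np.pi/2)])
E
```

```text
now grasp [ 567.4 -368.6  294.3] a -2.014 tilt [-0.0012  0.001  -1.    ] j [-0.67  0.52  1.34 -0.    1.28  1.34] open 0.314 F [-0.5  0.1 -0.4] t 41.5
(np.float64(567.1443836631084), np.float64(-369.09522465226985), 246, np.float64(1.124)) shift [ 4.83  0.06 -0.01] turn 0.003 alt -3.138
```

Call:
apply_moves(
  series=[
    [1, [2, 0, 0], 0],
    [1, [4.2, 0, 0], 0],
    [1, [4.8, 0, 0], 0],
    [1, [4.8, 0, 0], 0],
    [1, [4.8, 0, 0], 0],
    [0.15, [4.8, 0, 0], 0],
    [0.15, [4.8, 0, 0], 0],
    [0.15, [4.8, 0, 0], 0],
    [0.15, [4.8, 0, 0], 0],
    [0.15, [4.8, 0, 0], 0],
    [0.15, [2, 0, 0], 0],
    [0.15, [-2, 0, 0], 0],
    [-0.2, [-5, 0, 0], 0],
    [-0.2, [-5, -15, 20], 0],
    [-0.2, [-5, -20, 28], 0],
    [-0.2, [-5, -20, 28], 0],
    [-0.2, [-5, -20, 28], 0],
    [-0.2, [-5, -20, 28], 0],
    [-0.2, [-5, -20, 28], 0],
  ],
)

```text
t: 43.88
eef_pos: [399.1, -65.5, 516.7]
tcp_rot: [-2.909, 1.57, -0.211]
ft_force: [1.4, 0.3, 0.9]
opening: 0.599
```

```bash
python3 rel.py; python3 - <<'E'
import cv2,numpy as np
a=cv2.imread('pics/rt.png');b=cv2.imread('pics/rs.png')
f=lambda a,x,y,w,h,s:cv2.resize(a[y:y+h,x:x+w],None,fx=s,fy=s,interpolation=cv2.INTER_CUBIC)
# montage: top overview, feeder top, feeder side, gauge
o=np.zeros((600,800,3),np.uint8)
o[:300,:480]=f(a,110,130,320,150,2)[:300,:480]
o[:300,480:]=f(b,255,115,106,100,3)[:300,:320-2+2] if False else cv2.resize(b[115:215,255:362],(320,300),interpolation=cv2.INTER_CUBIC)
o[300:,:400]=cv2.resize(a[150:222,310:394],(400,300),interpolation=cv2.INTER_CUBIC)
o[300:,400:]=cv2.resize(b[290:350,170:260],(400,300),interpolation=cv2.INTER_CUBIC)
cv2.imwrite('pics/m.png',o)
E
```

```text
top [ 590.8 -421.8] size [71.9 46.9] longyaw 2.663 px [366. 192.] 247 [71 68 64]
top [417.2 358.3] size [65.5 22.5] longyaw 0.557 px [150. 246.] 113 [69 66 62]
side [ 609.2 -450.7] size [55.1 31.9] longyaw 1.284 px [310. 169.] 45 [60 63 60]
side [429.9 346.3] size [59.5 42.9] longyaw 0.587 px [233. 316.] 259 [25 25 26]
now grasp [399.5 -65.6 346. ] a -2.014 tilt [ 1.2e-03 -2.0e-04 -1.0e+00] j [-0.33  0.05  1.88  0.    1.21  1.69] open 0.598 F [-0.2 -0.1 -0.5] t 43.98
```

```bash
python3 - <<'E'
from h import *
p=np.load('feeder.npy');F=frame(*p[:3])
t=cam('top');s=cam('side')
best=min(((np.linalg.norm(ray(t,320-.17,183+.04,z)[:2]-ray(s,281+.12,175.6-.99,z)[:2]),z) for z in range(0,260,5)));print('box corner',best,ray(t,320,183,best[1]))
v=p[3]
def post(v):return F([[-112*np.cos(v),60+112*np.sin(v),195]])[0]
# refine v from post in both images
def prof():
    pass
for vv in(v,):
    print(post(vv),(proj(t,[post(vv)])+[.17,-.04]).round(1),(proj(s,[post(vv)])+[-.12,.99]).round(1))
# observed post columns in side view: dark pixels in box
im=s['image'].max(2);r=im[150:176,270:288]<60;q=np.argwhere(r);print('side post px',q[:,1].min()+270,q[:,1].max()+270,q[:,1].mean()+270,q[:,0].min()+150,q[:,0].max()+150)
plan([(*post(v)[:2],346,-.306),(*post(v)[:2],260,-.306),(*post(v)[:2],195,-.306)])
E
```

```text
box corner (np.float64(11.757737608730123), 90) [ 618.76938496 -243.59568298   90.        ]
[ 627.01209741 -208.2550264   195.        ] [[314.5 175.8]] [[277.8 155.7]]
side post px 277 279 277.9824561403509 153 172
now grasp [401.2 -67.6 345.7] a -2.015 tilt [ 1.2e-03 -6.0e-04 -1.0e+00] j [-0.33  0.05  1.88 -0.    1.21  1.69] open 0.602 F [-0.3 -0.2 -0.8] t 44.08
(np.float64(627.0120974063467), np.float64(-208.25502640398105), 346, -0.306) shift [ 1.000e-02  3.000e+00 -2.644e+01] turn 1.433 alt -1.709
(np.float64(627.0120974063467), np.float64(-208.25502640398105), 260, -0.306) shift [  8.61   3.   -26.43] turn 1.433 alt -1.709
(np.float64(627.0120974063467), np.float64(-208.25502640398105), 195, -0.306) shift [ 15.11   3.   -26.42] turn 1.433 alt -1.709
```

Call:
apply_moves(
  series=[
    [-0.2, [0, 3, -26.4], -0.18],
    [-0.2, [0, 3, -26.4], -0.36],
    [-0.2, [0, 3, -26.4], -0.54],
    [-0.2, [0, 3, -26.4], -0.72],
    [-0.2, [0, 3, -26.4], -0.9],
    [-0.2, [0, 3, -26.4], -1.08],
    [-0.2, [0, 3, -26.4], -1.26],
    [-0.2, [0, 3, -26.4], -1.44],
    [-0.2, [0, 3, -26.4], -1.6],
    [-0.2, [0, 3, -26.4], -1.71],
    [-0.2, [4, 3, -26.4], -1.71],
    [-0.2, [8.6, 3, -26.4], -1.71],
    [-0.2, [8.6, 3, -26.4], -1.71],
    [-0.2, [8.6, 3, -26.4], -1.71],
  ],
)

```text
t: 45.82
eef_pos: [626.8, -209.3, 431.7]
tcp_rot: [1.392, 1.569, -0.485]
ft_force: [0.4, 1.1, 0.5]
opening: 0.599
```

```bash
python3 - <<'E'
from h import *
s=cam('side')
plan([(627,-208.3,195,-.306)])
im=s['image'].max(2);r=im[150:176,268:290]<60;q=np.argwhere(r);print('side post px',q[:,1].min()+268,q[:,1].max()+268,q[:,1].mean()+268,q[:,0].min()+150,q[:,0].max()+150)
E
```

```text
now grasp [ 627.1 -209.2  261.2] a -0.307 tilt [ 0.0024 -0.0011 -1.    ] j [-0.42  0.52  1.43 -0.    1.19 -0.12] open 0.598 F [ 0.  -0.3  0.1] t 45.88
(627, -208.3, 195, -0.306) shift [ 6.62 -0.05 -0.09] turn -0.001 alt 3.141
side post px 277 279 278.0 153 172
```

Call:
apply_moves(
  series=[
    [-0.2, [3, -0.1, -0.1], 0],
    [-0.2, [5.5, -0.1, -0.1], 0],
    [-0.2, [6.5, -0.1, -0.1], 0],
    [-0.2, [6.5, -0.1, -0.1], 0],
    [1, [6.5, -0.1, -0.1], 0],
    [1, [6.5, -0.1, -0.1], 0],
    [1, [6.5, -0.1, -0.1], 0],
    [1, [6.5, -0.1, -0.1], 0],
    [1, [6.5, -0.1, -0.1], 0],
    [1, [6.5, -0.1, -0.1], 0],
    [1, [6.5, -0.1, -0.1], 0],
    [1, [6.5, -0.1, -0.1], 0],
    [1, [6.5, -0.1, -0.1], 0],
  ],
)

```text
t: 47.5
eef_pos: [625.6, -207.1, 365.4]
tcp_rot: [1.176, 1.571, -0.701]
ft_force: [1.1, 0.4, 1.1]
opening: 0.157
```

```bash
python3 - <<'E'
from h import *
p=np.load('feeder.npy');F=frame(*p[:3]);ax=F([[0,60,0]])[0]
P,M,s=tool();g=P+171*M[:,0];d=g[:2]-ax[:2]
ang=np.arctan2(d[1],d[0])-p[2];v=np.pi-ang
print('radius',np.hypot(*d),'v',v)
# arc rows
a0=np.arctan2(M[1,1],M[0,1])
r=np.hypot(*d)
for dv in np.arange(.1,v+.05,.1):
    th=np.arctan2(d[1],d[0])+dv;q=ax[:2]+112*np.array([np.cos(th),np.sin(th)])
    k=M.T@np.array([*(q-g[:2]),0])/10;print(round(v-dv,2),k.round(2)[1:],'turn',-round(dv,2))
plan([])
E
```

```text
radius 112.68811186282754 v 1.4169422633442628
1.32 [-1.12  0.14] turn -0.1
1.22 [-2.22  0.32] turn -0.2
1.12 [-3.3   0.61] turn -0.3
1.02 [-4.35  1.01] turn -0.4
0.92 [-5.35  1.51] turn -0.5
0.82 [-6.3   2.11] turn -0.6
0.72 [-7.18  2.79] turn -0.7
0.62 [-7.99  3.57] turn -0.8
0.52 [-8.72  4.42] turn -0.9
0.42 [-9.36  5.34] turn -1.0
0.32 [-9.9   6.32] turn -1.1
0.22 [-10.35   7.34] turn -1.2
0.12 [-10.69   8.41] turn -1.3
0.02 [-10.92   9.51] turn -1.4
now grasp [ 625.7 -207.1  194.4] a -0.306 tilt [ 2.e-04 -1.e-04 -1.e+00] j [-0.42  0.58  1.51 -0.    1.05 -0.11] open 0.157 F [1.1 0.4 1.1] t 47.5
```

Call:
apply_moves(
  series=[
    [1, [0, -1.12, 0.14], -0.1],
    [1, [0, -2.22, 0.32], -0.2],
    [1, [0, -3.3, 0.61], -0.3],
    [1, [0, -4.35, 1.01], -0.4],
    [1, [0, -5.35, 1.51], -0.5],
    [1, [0, -6.3, 2.11], -0.6],
    [1, [0, -7.18, 2.79], -0.7],
    [1, [0, -7.99, 3.57], -0.8],
    [1, [0, -8.72, 4.42], -0.9],
    [1, [0, -9.36, 5.34], -1.0],
    [1, [0, -9.9, 6.32], -1.1],
    [1, [0, -10.35, 7.34], -1.2],
    [1, [0, -10.69, 8.41], -1.3],
    [1, [0, -10.92, 9.51], -1.4],
    [1, [0, -10.95, 9.7], -1.417],
    [1, [0, -10.95, 9.7], -1.417],
    [1, [0, -10.95, 9.7], -1.417],
    [1, [0, -10.95, 9.7], -1.417],
  ],
)

```text
t: 49.75
eef_pos: [491.8, -266.1, 365.3]
tcp_rot: [3.073, 1.569, 2.612]
ft_force: [-4.1, 4.5, 5.0]
opening: 0.163
```

```bash
cat > arc.py <<'E'
from h import *
p=np.load('feeder.npy');F=frame(*p[:3]);ax=F([[0,60,0]])[0]
P,M,s=tool();g=P+171*M[:,0];d=g[:2]-ax[:2]
ang=np.arctan2(d[1],d[0])-p[2];v=np.pi-ang;v=(v+np.pi)%(2*np.pi)-np.pi
print('radius',np.hypot(*d),'v',v);plan([])
# mouth interior brightness in top view
t=cam('top','bt');sd=cam('side','bs')
m=[]
for z in(122,150,180):
    gx,gy=np.meshgrid(np.linspace(-24,24,7),np.linspace(-14,14,5));q=(proj(t,F(np.c_[gx.ravel(),gy.ravel(),0*gx.ravel()+z]))+[.17,-.04]).astype(np.float32)
    print(z,cv2.remap(t['image'].astype(np.float32).mean(2),q[:,0].reshape(7,5) if 0 else q[:,0].reshape(1,-1),q[:,1].reshape(1,-1),cv2.INTER_LINEAR).reshape(5,7).astype(int).tolist())
E
python3 arc.py
```

```text
radius 112.77472220039199 v 0.003110067488357071
now grasp [ 491.5 -265.9  194.3] a 1.11 tilt [-1.4e-03  8.0e-04 -1.0e+00] j [-0.61  0.44  1.77 -0.    0.93 -1.72] open 0.163 F [-4.1  4.5  5. ] t 49.75
122 [[76, 74, 69, 63, 63, 59, 55], [74, 70, 72, 64, 62, 62, 60], [76, 72, 71, 66, 68, 73, 73], [77, 73, 70, 71, 91, 128, 131], [79, 76, 70, 68, 81, 126, 138]]
150 [[72, 70, 62, 59, 61, 59, 63], [76, 71, 66, 62, 62, 59, 66], [75, 72, 66, 62, 62, 59, 66], [75, 73, 67, 70, 84, 89, 86], [74, 74, 70, 80, 130, 141, 137]]
180 [[69, 65, 62, 67, 66, 71, 71], [72, 63, 58, 58, 58, 61, 70], [72, 68, 62, 63, 62, 64, 71], [71, 70, 59, 60, 57, 65, 69], [74, 68, 70, 94, 102, 97, 98]]
```

```bash
python3 - <<'E'
from h import *
p=np.load('feeder.npy');F=frame(*p[:3]);t=cam('top')
for f in('tm','drop' if 0 else 'rt','bt'):
    im=cv2.imread(f'pics/{f}.png').astype(np.float32).mean(2)
    # raw px patch covering mouth
    q=proj(t,F([[0,0,200]]))[0];x,y=q.round().astype(int);print(f,x,y);print(im[y-9:y+10,x-9:x+8].astype(int))
E
```

```text
tm 366 193
[[140 110 116 136 139 129 109  83  70  71  74  79  86  93 104 117 130]
 [107  95 118 137 134 122  95  76  71  72  70  72  74  76  83  99 114]
 [ 88 103 133 139 131 113  87  71  70  71  72  70  71  71  74  80  87]
 [ 88 118 142 140 129 109  87  79  77  73  71  71  73  71  71  72  72]
 [102 137 147 139 126 106  95  97  92  85  82  81  75  71  71  70  72]
 [113 144 146 134 118 103 104 110 107 101 103 101  84  72  72  71  74]
 [121 140 139 130 107  97 103 113 113 113 114 105  83  72  71  71  80]
 [135 139 131 119  97  89  97 107 115 117 109  95  78  72  69  73  92]
 [144 139 128 109  90  88  94 105 113 114 102  87  74  70  70  78 101]
 [146 138 124 100  87  92  98 107 113 111  94  77  70  71  70  83 113]
 [145 135 115  94  88  93 101 110 114 108  87  73  71  70  76  97 126]
 [140 135 117 101  95 104 118 129 121 102  83  71  70  72  85 113 135]
 [140 141 137 127 116 123 154 158 132  96  79  72  71  74  98 132 143]
 [138 147 153 152 140 142 178 173 131  90  72  69  71  78 109 141 146]
 [141 152 158 159 147 159 180 164 116  79  71  69  73  86 118 141 141]
 [146 155 158 157 149 16
[... 2282 characters left out ...]
 87  76  61  60  69  65  59  52  60  66  67  71  74  83 116]
 [ 70  72  70  67  64  64  58  62  65  58  64  68  69  69  76  99 130]
 [ 71  72  62  65  58  62  60  64  61  58  64  67  68  70  84 115 134]
 [ 71  68  67  67  64  61  63  62  58  62  69  67  69  69 103 134 147]
 [ 69  70  71  71  65  66  59  63  58  60  60  68  68  80 114 147 149]
 [ 73  73  69  68  75  68  68  65  60  62  65  62  69  85 116 143 142]
 [ 76  73  71  72  72  66  67  64  61  62  63  59  65  87 126 143 141]
 [ 74  72  71  73  72  72  71  70  63  67  62  62  64  83 111 131 136]
 [ 76  80  73  68  72  73  72  70  73  69  68  62  66  67  88 110 122]
 [ 75  71  80  70  78  71  72  72  69  71  66  72  67  66  67  78 100]]
```

```bash
python3 - <<'E'
from h import *
p=np.load('feeder.npy');F=frame(*p[:3]);ax=F([[0,60,0]])[0]
P,M,s=tool();g=P+171*M[:,0];d=g[:2]-ax[:2]
for dv in np.arange(.1,1.45,.1):
    th=np.arctan2(d[1],d[0])-dv;q=ax[:2]+112.5*np.array([np.cos(th),np.sin(th)])
    k=M.T@np.array([*(q-g[:2]),0])/10;print([1,[0,*k.round(2)[1:].tolist()],round(dv,2)])
# dark look into tube: compare min-smoothed deep region now vs 'bt'
t=cam('top');im=t['image'].mean(2);print(im[184:203,360:376].astype(int)[::3])
plan([])
E
```

```text
[1, [0, 1.12, 0.07], np.float64(0.1)]
[1, [0, 2.24, 0.23], np.float64(0.2)]
[1, [0, 3.33, 0.49], np.float64(0.3)]
[1, [0, 4.39, 0.87], np.float64(0.4)]
[1, [0, 5.41, 1.34], np.float64(0.5)]
[1, [0, 6.37, 1.92], np.float64(0.6)]
[1, [0, 7.28, 2.59], np.float64(0.7)]
[1, [0, 8.11, 3.35], np.float64(0.8)]
[1, [0, 8.86, 4.19], np.float64(0.9)]
[1, [0, 9.52, 5.09], np.float64(1.0)]
[1, [0, 10.09, 6.06], np.float64(1.1)]
[1, [0, 10.56, 7.08], np.float64(1.2)]
[1, [0, 10.93, 8.15], np.float64(1.3)]
[1, [0, 11.19, 9.24], np.float64(1.4)]
[[135 144 131 106  82  72  72  80  81  86  96 111 122 133 129 125]
 [145 129  99  77  69  68  75  72  71  70  70  71  75  75  82 108]
 [127  97  66  63  59  59  62  59  63  68  70  64  68  80 109 133]
 [ 74  62  63  60  65  65  54  62  70  69  72  70  81 116 143 142]
 [ 65  70  65  62  61  62  62  69  68  70  71 101 139 144 141 145]
 [ 74  69  66  69  69  66  62  59  62  63  87 125 138 142 142 144]
 [ 74  75  76  73  73  73  66  70  67  66  64  74  83  95 112 120]]
now grasp [ 491.5 -265.9  194.4] a 1.11 tilt [-1.4e-03  8.0e-04 -1.0e+00] j [-0.61  0.44  1.77 -0.    0.93 -1.72] open 0.16 F [-3.8  4.7  5. ] t 49.95
```

Call:
apply_moves(
  series=[
    [1, [0, 0, 0], 0],
    [1, [0, 0, 0], 0],
    [1, [0, 0, 0], 0],
    [1, [0, 0, 0], 0],
    [1, [0, 1.12, 0.07], 0.1],
    [1, [0, 0, 0], 0],
    [1, [0, 0, 0], 0],
    [1, [0, 0, 0], 0],
    [1, [0, 1.12, 0.07], 0.1],
    [1, [0, 2.24, 0.23], 0.2],
    [1, [0, 3.33, 0.49], 0.3],
    [1, [0, 4.39, 0.87], 0.4],
    [1, [0, 5.41, 1.34], 0.5],
  ],
)

```text
t: 51.58
eef_pos: [527.9, -223.0, 365.4]
tcp_rot: [-2.853, 1.568, 2.463]
ft_force: [-5.6, 5.5, 4.4]
opening: 0.162
```

```bash
python3 arc.py|head -2;python3 - <<'E'
from h import *
p=np.load('feeder.npy');F=frame(*p[:3]);ax=F([[0,60,0]])[0]
P,M,s=tool();g=P+171*M[:,0];d=g[:2]-ax[:2]
for dv in np.arange(.1,.96,.1):
    th=np.arctan2(d[1],d[0])-dv;q=ax[:2]+112.5*np.array([np.cos(th),np.sin(th)])
    k=M.T@np.array([*(q-g[:2]),0])/10;print([1,[0,*k.round(2)[1:].tolist()],round(float(dv),2)])
E
```

```text
radius 113.14480961028227 v 0.5061445607345121
now grasp [ 527.6 -222.7  194.4] a 0.604 tilt [-0.0019  0.0015 -1.    ] j [-0.52  0.46  1.73  0.    0.95 -1.12] open 0.162 F [-5.6  5.5  4.4] t 51.58
[1, [0, 1.12, 0.11], 0.1]
[1, [0, 2.24, 0.27], 0.2]
[1, [0, 3.33, 0.54], 0.3]
[1, [0, 4.39, 0.92], 0.4]
[1, [0, 5.4, 1.4], 0.5]
[1, [0, 6.37, 1.98], 0.6]
[1, [0, 7.27, 2.66], 0.7]
[1, [0, 8.09, 3.42], 0.8]
[1, [0, 8.84, 4.26], 0.9]
```

Smooth, no resistance. Finish closing to 1.417 (dv 0.91), release, and back off upward.

Call:
apply_moves(
  series=[
    [1, [0, 1.12, 0.11], 0.1],
    [1, [0, 2.24, 0.27], 0.2],
    [1, [0, 3.33, 0.54], 0.3],
    [1, [0, 4.39, 0.92], 0.4],
    [1, [0, 5.4, 1.4], 0.5],
    [1, [0, 6.37, 1.98], 0.6],
    [1, [0, 7.27, 2.66], 0.7],
    [1, [0, 8.09, 3.42], 0.8],
    [1, [0, 8.84, 4.26], 0.9],
    [1, [0, 8.91, 4.35], 0.91],
    [1, [0, 8.91, 4.35], 0.91],
    [1, [0, 8.91, 4.35], 0.91],
  ],
)

```text
t: 53.18
eef_pos: [626.1, -207.9, 365.4]
tcp_rot: [2.251, 1.569, 0.381]
ft_force: [0.4, 5.5, 3.7]
opening: 0.158
```

```bash
python3 arc.py|head -2
```

```text
radius 112.17086070808332 v 1.424388181365547
now grasp [ 626.3 -207.9  194.4] a -0.299 tilt [ 1.2e-03  5.0e-04 -1.0e+00] j [-0.42  0.58  1.51  0.    1.05 -0.12] open 0.158 F [0.4 5.5 3.7] t 53.17
```

Call:
apply_moves(
  series=[
    [-0.2, [0, 0, 0], 0],
    [-0.2, [0, 0, 0], 0],
    [-0.2, [0, 0, 0], 0],
    [-0.2, [0, 0, 0], 0],
    [-0.2, [0, 0, 0], 0],
    [-0.2, [-4, 0, 0], 0],
    [-0.2, [-9, 0, 0], 0],
    [-0.2, [-15, 0, 0], 0],
    [-0.2, [-15, -24, -10], 0],
    [-0.2, [-15, -24, -10], 0],
    [-0.2, [-15, -24, -10], 0],
    [-0.2, [-15, -24, -10], 0],
    [-0.2, [-15, -24, -10], 0],
    [-0.2, [-15, -24, -10], 0],
  ],
)

```text
t: 55.02
eef_pos: [426.0, -42.2, 515.9]
tcp_rot: [1.506, 1.569, -0.363]
ft_force: [0.0, -0.7, -0.2]
opening: 0.602
```

```bash
python3 rel.py; python3 - <<'E'
import cv2,numpy as np
a=cv2.imread('pics/rt.png');b=cv2.imread('pics/rs.png');t0=cv2.imread('pics/tm.png')
print(a.mean(2)[184:212:2,357:374].astype(int))
o=np.zeros((600,800,3),np.uint8);C=cv2.INTER_CUBIC
o[:300,:480]=cv2.resize(a[130:280,110:350],(480,300),interpolation=C)
o[:300,480:]=cv2.resize(b[115:215,255:362],(320,300),interpolation=C)
o[300:,:400]=cv2.resize(a[150:222,310:406],(400,300),interpolation=C)
o[300:,400:]=cv2.resize(b[290:350,170:250],(400,300),interpolation=C)
cv2.imwrite('pics/m.png',o)
E
```

```text
top [ 591.  -422.1] size [70.8 45.7] longyaw 2.684 px [367. 192.] 199 [87 84 80]
top [ 502.2 -399.7] size [84.4 65.2] longyaw 2.278 px [362. 215.] 251 [83 81 76]
top [418.5 359.1] size [62.5 22.5] longyaw 0.555 px [150. 246.] 111 [69 66 62]
side [429.9 346.3] size [59.5 42.9] longyaw 0.587 px [233. 316.] 260 [25 25 26]
now grasp [427.  -42.9 344.3] a -0.299 tilt [ 4.e-04 -3.e-04 -1.e+00] j [-0.25  0.09  1.84 -0.    1.21  0.05] open 0.603 F [ 0.3  0.9 -0.4] t 55.12
[[143 113 116 144 143 131 109  85  73  76  77  83  87  93 110 119 137]
 [ 87 102 131 138 131 120  86  73  72  75  74  70  72  72  75  84  86]
 [106 137 144 138 125 109  99 100  93  89  81  84  76  75  69  73  73]
 [122 144 140 126 102  97 105 112 118 116 118 105  87  72  67  72  85]
 [144 144 129 100  72  68  83  98 111 114 108  85  74  69  71  78 103]
 [145 131 108  77  60  71  86 108 111 104  96  74  68  73  78  96 129]
 [124  98  78  64  71 107 155 158 131 102  77  72  68  77 100 137 142]
 [107  82  69  67 101 158 185 170 118  83  72  71  72  86 119 144 144]
 [146 143 123 119 145 182 182 138  89  68  73  75  82 106 134 141 141]
 [158 163 162 152 157 161 144 120  96  90  87  85 105 136 143 140 143]
 [178 172 158 144 141 138 137 146 144 145 143 139 138 140 141 139 145]
 [188 153 111  90  82  84  87  98 112 127 138 152 152 151 153 148 128]
 [167 132 115 110 107  93  79  78  88  80  75  88 100 124 142 137 110]
 [135 119 111 107  95  78  67  81  87  73  73  77  75  89 107 114 122]]
```

View pics/m.png

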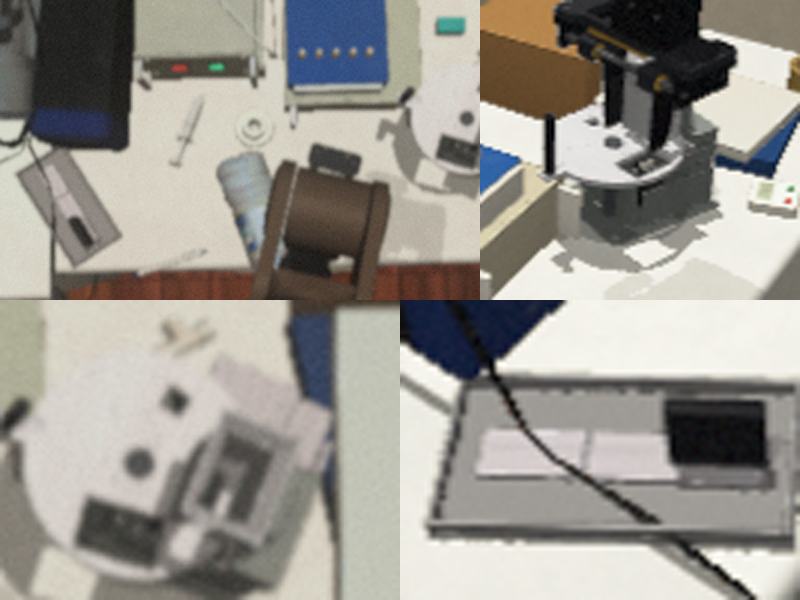

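Call:
apply_moves(
  series=[
    [-0.2, [-4, -6, -20], 0],
    [-0.2, [-4, -6, -26], 0],
    [-0.2, [-4, -6, -26], 0],
    [-0.2, [-4, -6, -26], 0],
    [-0.2, [-4, -6, -26], 0],
    [-0.2, [-4, -6, -26], 0],
    [-0.2, [-4, -6, -26], 0],
  ],
)

```text
t: 56.0
eef_pos: [445.8, 222.7, 554.8]
tcp_rot: [-0.568, 1.57, -2.439]
ft_force: [-0.7, -0.5, -0.7]
opening: 0.603
```

```bash
cat > df.py <<'E'
from h import *
plan([])
for n,f,box in(('top','tm',(300,140,100,100)),('side','sm',(255,110,110,120))):
    a=np.mean([cams.read_camera(n)['image'].astype(float) for _ in range(4)],0).mean(2);b=cv2.imread(f'pics/{f}.png').mean(2)
    d=a-b;x,y,w,h=box;m=(abs(d)>22).astype(np.uint8);k,l,st,ce=cv2.connectedComponentsWithStats(m)
    for i in range(1,k):
        if st[i,4]>3 and x<ce[i][0]<x+w and y<ce[i][1]<y+h: print(n,st[i],ce[i].round(1),'now',a[l==i].mean().round(0),'was',b[l==i].mean().round(0))
    if n=='top':
        for r in range(190,202,2):print(a[r,352:372].astype(int),'|',b[r,352:372].astype(int))
E
python3 df.py
```

```text
now grasp [445.7 222.6 383.8] a -0.3 tilt [-8.e-04 -7.e-04 -1.e+00] j [ 0.33  0.18  1.63 -0.    1.34  0.63] open 0.603 F [-0.7 -0.5 -0.7] t 56.0
top [361 165   2   3   5] [361.4 165.8] now 178.0 was 206.0
top [364 166   3   5   7] [365.3 168. ] now 183.0 was 207.0
top [376 171   5   9  32] [378.4 175.5] now 177.0 was 204.0
top [381 173   9  18 104] [384.8 181.1] now 163.0 was 93.0
top [357 195   5   6  22] [359.3 197.3] now 88.0 was 141.0
top [302 231  13  19 179] [308.3 239.8] now 208.0 was 96.0
[123 115  96  80  93 125 144 143 128 107  97 108 115 120 117 115 108  88
  74  72] | [119 111  94  78  89 121 140 139 130 107  97 103 113 113 113 114 105  83
  72  71]
[117 104  86  92 126 148 143 132 100  73  71  83 102 114 114 106  87  76
  71  73] | [110 100  82  91 123 144 139 128 109  90  88  94 105 113 114 102  87  74
  70  70]
[105  87  86 117 147 148 133 107  78  66  71  86 106 114 108  91  77  72
  73  76] | [102  83  83 114 142 145 135 115  94  88  93 101 110 114 108  87  73  71
  70  76]
[ 90  83 112 140 139 124 101  74  63  73 106 155 161 131  99  79  73  72
  76 103] | [ 85  83 109 137 139 140 141 137 127 116 123 154 158 132  96  79  72  71
  74  98]
[ 83 103 140 149 133 110  84  69  68 101 156 188 168 121  84  74  73  74
  87 120] | [ 78 101 136 145 136 141 152 158 159 147 159 180 164 116  79  71  69  73
  86 118]
[ 78 104 141 151 148 148 142 125 122 148 183 183 139  91  75  72  71  82
 106 135] | [ 76 103 136 147 144 151 153 154 150 149 171 173 133  87  72  70  72  79
 104 131]
side [289 149  10   3  17] [293.2 149.9] now 185.0 was 124.0
side [301 149   2   2   4] [301.5 149.5] now 171.0 was 200.0
side [306 168   7   5  17] [309.2 169.7] now 95.0 was 61.0
side [307 175   9   9  20] [310.  177.8] now 33.0 was 69.0
side [315 207  16  14 143] [322.4 213. ] now 239.0 was 79.0
side [297 217  11   3  23] [303.  218.3] now 236.0 was 107.0
```

```bash
python3 - <<'E'
from h import *
p=np.load('feeder.npy');t=cam('top')
Ri=np.array([[np.cos(p[2]),np.sin(p[2])],[-np.sin(p[2]),np.cos(p[2])]])
for u,v in((359,197),(361,193),(358,199),(361,196),(364,197),(365,190),(370,190)):
    print((u,v),[(z,(Ri@(ray(t,u-.17,v+.04,z)[:2]-p[:2])).round(0).tolist()) for z in(224,210,170,121,101,60,5)])
E
```

```text
(359, 197) [(224, [-27.0, 19.0]), (210, [-24.0, 16.0]), (170, [-15.0, 9.0]), (121, [-5.0, -0.0]), (101, [-0.0, -4.0]), (60, [9.0, -12.0]), (5, [20.0, -22.0])]
(361, 193) [(224, [-13.0, 18.0]), (210, [-9.0, 15.0]), (170, [-0.0, 8.0]), (121, [11.0, -1.0]), (101, [15.0, -5.0]), (60, [25.0, -13.0]), (5, [37.0, -23.0])]
(358, 199) [(224, [-34.0, 19.0]), (210, [-31.0, 17.0]), (170, [-23.0, 9.0]), (121, [-12.0, 0.0]), (101, [-8.0, -4.0]), (60, [1.0, -11.0]), (5, [12.0, -22.0])]
(361, 196) [(224, [-21.0, 14.0]), (210, [-18.0, 12.0]), (170, [-9.0, 4.0]), (121, [1.0, -5.0]), (101, [6.0, -9.0]), (60, [15.0, -17.0]), (5, [27.0, -28.0])]
(364, 197) [(224, [-20.0, 5.0]), (210, [-17.0, 2.0]), (170, [-9.0, -6.0]), (121, [2.0, -16.0]), (101, [7.0, -20.0]), (60, [16.0, -28.0]), (5, [28.0, -39.0])]
(365, 190) [(224, [1.0, 10.0]), (210, [5.0, 7.0]), (170, [14.0, -0.0]), (121, [26.0, -10.0]), (101, [31.0, -14.0]), (60, [40.0, -22.0]), (5, [53.0, -33.0])]
(370, 190) [(224, [8.0, -4.0]), (210, [11.0, -7.0]), (170, [21.0, -15.0]), (121, [33.0, -25.0]), (101, [38.0, -30.0]), (60, [48.0, -38.0]), (5, [61.0, -49.0])]
```

```bash
python3 - <<'E'
import cv2
b=cv2.imread('pics/raw5.png').mean(2)
for r in range(190,202,2):print(b[r,352:372].astype(int))
from h import *
p=np.load('feeder.npy');t=cam('top')
s=cv2.imread('pics/r6.png')
E
```

```text
[125 117  97  83  93 127 146 144 132 108  98 108 116 121 118 116 109  86
  72  72]
[118 103  84  93 128 150 146 131 100  74  71  84 105 118 119 106  88  76
  70  72]
[107  87  85 117 148 149 137 109  78  65  69  88 113 119 112  89  76  72
  70  77]
[ 89  84 112 143 142 129 108  78  65  70 110 156 164 135  99  77  70  72
  75 101]
[ 83 104 142 149 136 115  90  71  69  94 152 187 170 121  82  72  69  71
  87 122]
[ 78 107 143 153 148 150 145 125 116 137 174 181 138  90  74  71  72  80
 107 134]
```

```bash
python3 - <<'E'
from h import *
print(job.job_done())
E
```

```text
the job is handed in; nothing more can be done
None
```

The batch is run and the job is handed in, at about 56 s on the robot's clock; no verdict came back.

- **Gauge:** I pushed the blade into the slot until its line was level with the mouth. It met the gate arm about where expected and was pushed roughly 54 mm past that. I then drew it out and laid it back in its tray, where the last image shows it. The set depth is only good to about 2–3 mm, because the line was hard to resolve in the camera images. One early reading of the tip position disagreed by about 5 mm; I set it aside.
- **Modules:** Three relay modules were on the desk. I dropped all three into the magazine with the turret closed. I saw no fourth module, and I did not touch the turquoise look-alike.
- **Turret:** I turned it to about 0.00, waited and wiggled it slightly, then turned it back to about 1.42. It started at about 1.42–1.43.

**Last checks:**
- **Magazine:** it is empty. Its inside matches the image taken with the gate open before loading. A dark patch I first doubted is the open gate, seen through one of the turret's smaller openings.
- **Bin:** there is new black in the side view, where I take the bin's sight gap to be. I could not count the three modules there directly.
- **Forces:** every force I read stayed below about 10 N.
- **Bystanders:** the timer, flange and syringe were not approached. The timer, flange, syringe and turquoise look-alike all look in place in the last picture. I did not measure their positions.

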